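Set out the assembly bench for the next run

ROBOT

A 6-joint arm with a two-finger parallel gripper is mounted at the origin on the work surface. World frame = base frame: x ahead of the robot, y to its left, z up, the work surface at z = 0. Lengths are in m, angles in rad, forces in N, time in s.
With the tool pointing down it reaches from about 0.375 to 0.975 m from the base axis. Payload 3.8 kg.
Tool frame: the origin (TCP) lies on the centre line of the jaws, within the pads' length; the fingertips stand 25 mm ahead of it and the grasp point (between the pads) lies 6 mm ahead of it; y points along the fingers, z is the direction in which the jaws open and shut, and the axes are right-handed (so a half turn about y gives the same grasp; the last joint's range is limited). The gripper opens to 85 mm and grips with 20 to 120 N. Pads are 22 mm wide; open, the fingers measure 114 mm over their backs; the gripper's body (76 mm by 85 mm) begins 54 mm behind the grasp point. The pads swing forward as they close: fully open they stand 13 mm farther back than shut.
Start: joints at [-1.312, 0.264, 1.604, -0, 1.274, -0.037], TCP at [0.197, -0.646, 0.234] pointing down, gripper open.
Joint ranges: [-2.63, 2.63], [-0.94, 2.18], [0.31, 2.57], [-1.31, 4.45], [0, 2.66], [-2.55, 2.55]. Speed limits (rad/s): [2.57, 2.57, 3.14, 3.14, 3.14, 3.14].

INTERFACE

Orientations are given as a rotation vector (axis times angle).
In Python, from workcell import bot gives the robot as it stands.
- The arm moves only by the shell command python3 -m jog 'ROWS' [FORCE]. ROWS is JSON, a list of rows, each a list of 5 numbers: the shift along the world's x, y, z in mm, then the turn about the world's z in degrees, then the finger opening in mm, from 0 to 85.4. A call has exactly 10 rows; each row is the pose to reach, as a shift and turn from the pose commanded when the call began; what a row does not reach only later rows make up. A row lasts 1/8 s, in which the tool goes at most 62.5 mm and 10.7 degrees, less where a joint would pass 70% of its speed; a pose out of reach is approached as far as the arm can. A call with a gripper value outside its range is refused whole. The fingers move at their own pace and stop on an object; FORCE is the grip in N (left out, the last holds). Time passes only in rows, so rows that repeat a pose let the fingers close, or fill a call up. It gives the time, the measured TCP pose, the force and the opening at its end, in the units of the state.
- bot.read_state(): the state, without advancing time (a new reading comes with each control period).
- bot.read_camera(name): name is "scene" or "top" or "wrist"; returns a dict with "pixels" (420x560x3 uint8, red, green, blue), "fx", "fy", "cx", "cy" (pixels), "R" (3x3) and "t" (3): a world point X has camera coordinates R X + t. Camera axes: x right, y down, z forward; pixel columns grow to the right and rows downward; lengths in m; the calibration is good to about 2 mm. A picture is of the moment at which its call begins. There is no depth.
- bot.finish_job(): hands the job in, once; it reports no verdict.
The state is a dict: "time": time; "q": joint angles; "joint_vel": joint speeds; "joint_torque": joint torques, N m; "tool_pos": TCP position; "tcp_rot": TCP orientation; "wrist_force": force on the tool from outside, world axes, zero at the start; "torque": the same for the moment, N m; "width": opening from 0.0 (shut) to 1.0 (fully open).
Only numpy, scipy, OpenCV 4.12 (cv2) and the standard library are available. Lean on these libraries where they do the work, as an engineer would, in place of code of your own. Each camera call takes 0.05 s, during which the arm holds its last target.

TASK

Set out the bench for the next assembly run. Thread the flange ring down over the pin of the wooden block, then the long sleeve over the same pin so that it stands on the flange; stand the carton flat on the table halfway between the wooden block and the black tray, with the short sleeve upright on the middle of its top as a sample; and lay the spanner into the matching cutout of the tray, jaw in the wide pocket, fully home on the cutout's floor. Let go of everything, and do not disturb the bottle or the tape roll.

Things in the scene. Friction and masses are not known exactly. Their poses are not given: they have to be found in the camera images.
- flange_mid (a point): Flange ring: flat thick steel ring lying flat, outer diameter 56 mm, hole 25 mm right through, 16 mm thick, 0.18 kg. The point is its centre, 8 mm above its underside; z is its axis.
- long_sleeve_mid (a point): Long sleeve: aluminium tube standing upright, the tall slim one, outer diameter 36 mm, bore 25 mm right through, 60 mm tall, 0.17 kg. The point is its centre, 30 mm above its lower end; z is its axis.
- short_sleeve_mid (a point): Short sleeve: aluminium tube standing upright, the low stout one, outer diameter 44 mm, bore 25 mm, 30 mm tall, 0.14 kg. The point is its centre, 15 mm above its lower end; z is its axis.
- carton_mid (a point): Carton: small closed brown cardboard box with a strip of tape along its top, 80 mm (its x) by 60 mm (its y), 50 mm tall (its z), 0.25 kg. The point is its centre, 25 mm above its underside.
- spanner_mid (a point): Steel combination spanner lying flat, 150 mm long, 12 mm thick, 0.22 kg. The point is on the 16 mm wide shaft's centre line near the centre of mass, half-way up (6 mm above its underside); x points along it to the open jaw. The forked jaw, 38 mm wide, spans x = 29 to 67 mm; the ring end, 26 mm in diameter, x = -83 to -57 mm.
- recess (a point): Cutout in the fixed black tray (184 x 100 x 15 mm). The point is where the spanner's point lies when home: 12 mm above the table, 6 above the grey floor; cutout 9 deep, 3 mm play all round. x points to the wide jaw pocket (x 26 to 70, 44 wide); ring pocket x -86 to -54, 32 wide; shaft channel 22 wide. Finger gap x -22 to 22, open to both sides, down to the floor. Tray spans x -100 to 84.
- pin (a point): Wooden block (fixed to the table; 110 mm in x by 90 mm in y, 22 mm high) with an upright steel pin at its centre, 16 mm in diameter, 60 mm tall above the block's top, the last 8 mm tapering to 8 mm. The point is the foot of the pin, at its centre on the block's top face; z is up along the pin.
- sanitizer: Bystander, leave alone: white bottle, 56 mm in diameter, 140 mm tall, standing loose beyond the work. Origin at the centre of its underside.
- tape_roll: Bystander, leave alone: cardboard-coloured roll, 90 mm in diameter, 30 mm high, lying loose beyond the work. Origin at the centre of its underside.
Not all that is in view belongs to the job. What is shaped like the part that bears long_sleeve_mid but red is not meant.

How it is judged:
By the outcome, as a careful person would: the job done as asked, in the order asked, and still so for the second after the job is handed in, with the robot touching nothing.
It also fails if it takes over 122 s, if anything falls off the work surface, if the arm or the gripper's body presses on something with over 40 N, if the wrist force passes 120 N, or if a joint passes its speed limit or range.

## Working session

There is one attempt and no reset: what is moved stays moved. The work goes in short steps, Python scripts to look and compute and a shell command to move; the robot and the scene stay as the last step left them, time stands still between calls to the robot, and variables do not carry over. Pictures are saved under pics/ and viewed, and the job is handed in when it is done.

```bash
mkdir -p pics; ls; python3 - <<'E'
from workcell import bot
import cv2
s=bot.read_state();print(s)
for n in ["scene","top","wrist"]:
    c=bot.read_camera(n);cv2.imwrite(f"pics/{n}0.png",c["pixels"][:,:,::-1]);print(n,c["fx"],c["fy"],c["cx"],c["cy"],c["R"],c["t"])
E
```

```text
pics
{'time': 0.0, 'q': array([-1.31192208e+00,  2.64744253e-01,  1.60539952e+00, -1.52647821e-05,
        1.27371043e+00, -3.69380206e-02]), 'joint_vel': array([-5.98156233e-05, -1.38994929e-03, -3.87351357e-05,  1.51335179e-03,
       -1.08969032e-03, -2.74491170e-04]), 'joint_torque': array([ 7.65437799e-04, -5.15109622e+01, -3.67317867e+01,  5.42962795e-06,
        1.29758994e-02, -3.00544230e-06]), 'tool_pos': array([ 0.19655294, -0.64497439,  0.23285425]), 'tcp_rot': array([-0.30758151,  2.06484179, -2.06015823]), 'wrist_force': array([-0.27160594, -0.35223453,  0.20615464]), 'torque': array([ 0.01906723, -0.05135515,  0.01212519]), 'width': 1.0007101800240554}
scene 442.3054404817373 442.3054404817373 286.7439534622655 210.59601604259038 [[-0.83253434  0.55375314  0.01562171]
 [ 0.32099802  0.50520012 -0.80108246]
 [-0.45149402 -0.66191412 -0.59835011]] [ 0.46596617 -0.11306894  1.45400346]
top 407.32291919614585 407.32291919614585 281.22558288836365 205.51531874429836 [[ 0.0061488  -0.99990384  0.01242974]
 [-0.98326489 -0.00830881 -0.18199208]
 [ 0.18207785 -0.0111027  -0.98322143]] [-0.01542683  0.55304471  0.97016147]
wrist 340.85944575005027 340.85944575005027 275.5999287063997 209.07720808187705 [[ 0.2904225  -0.95689383 -0.00299442]
 [-0.90841683 -0.2766902   0.31340294]
 [-0.30072187 -0.08829908 -0.94961552]] [-0.67216947 -0.03947346  0.3816391 ]
```

View pics/scene0.png

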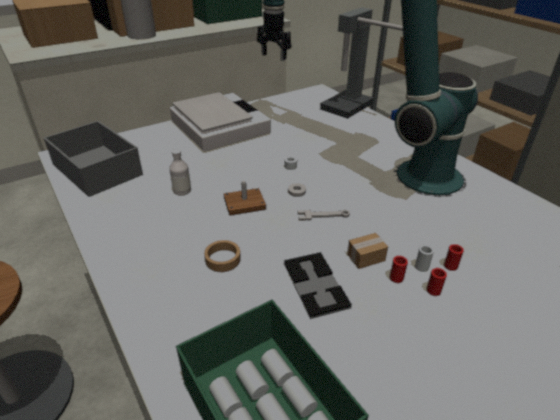

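View pics/top0.png

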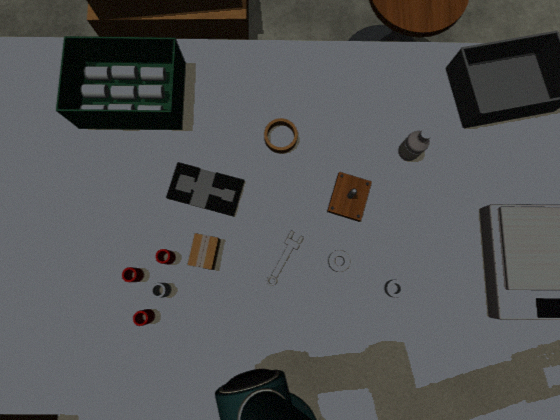

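View pics/wrist0.png

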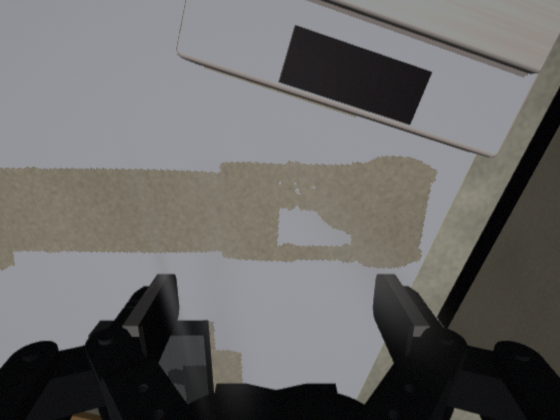

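The top picture shows the tray at (205,189), the block at (350,197), the flange at (340,261), the short sleeve at (393,288), the spanner at (286,257) and the carton at (205,251).

Candidates for the long sleeve are the grey tube at (162,290) and the red tubes at (165,257), (132,275) and (144,318). The grey one fits, because red is excluded. I'll confirm in a crop.

```bash
cat > h.py <<'E'
import numpy as np, cv2
from workcell import bot
def proj(c,X):
    p=c["R"]@np.array(X)+c["t"]; return np.array([c["fx"]*p[0]/p[2]+c["cx"],c["fy"]*p[1]/p[2]+c["cy"]])
def ray(c,u,v,z):
    R=np.array(c["R"]);t=np.array(c["t"]);o=-R.T@t
    d=R.T@np.array([(u-c["cx"])/c["fx"],(v-c["cy"])/c["fy"],1]); return o+d*(z-o[2])/d[2]
def crop(c,x0,y0,x1,y1,k,name,contrast=1):
    im=c["pixels"][y0:y1,x0:x1,::-1]
    im=cv2.resize(im,None,fx=k,fy=k,interpolation=cv2.INTER_CUBIC)
    if contrast!=1: im=cv2.convertScaleAbs(im,alpha=contrast,beta=0)
    cv2.imwrite(name,im)
E
python3 - <<'E'
from h import *
c=bot.read_camera("top");s=bot.read_camera("scene")
crop(c,110,145,270,335,3,"pics/t1.png");crop(c,255,165,425,310,4,"pics/t2.png",1.3)
crop(s,340,225,480,305,5,"pics/s1.png")
crop(s,215,140,375,280,4,"pics/s2.png")
E
```

```text
(no output)
```

View pics/t1.png

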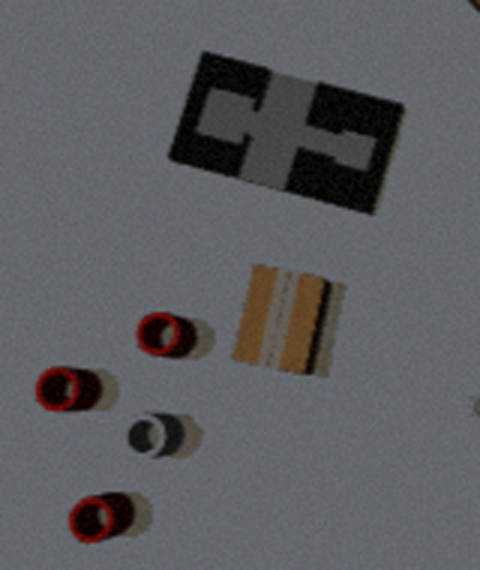

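View pics/t2.png

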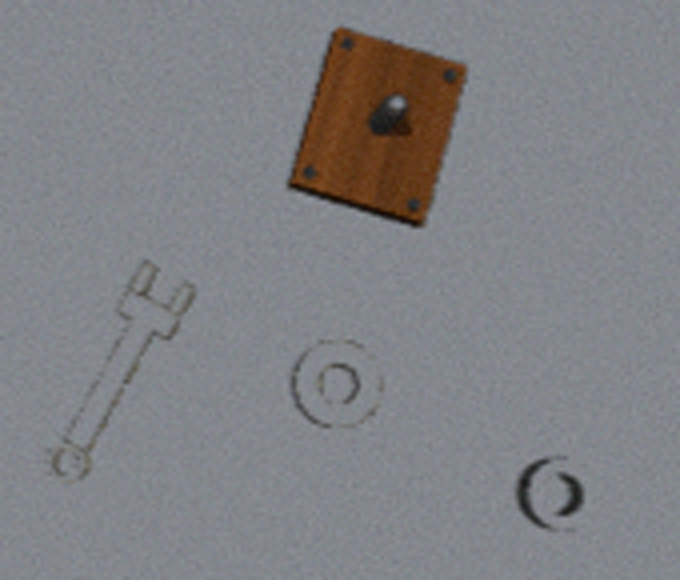

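View pics/s1.png

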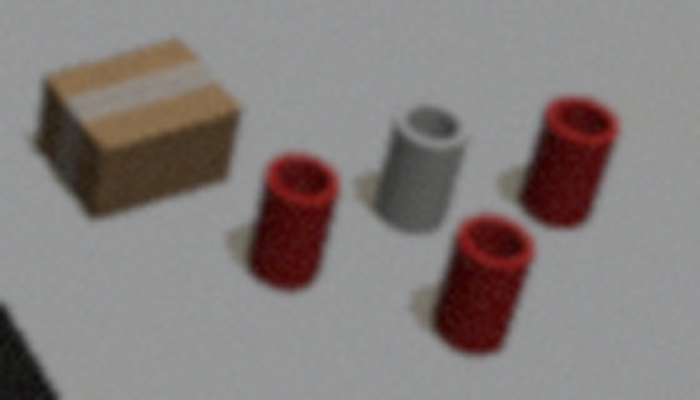

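View pics/s2.png

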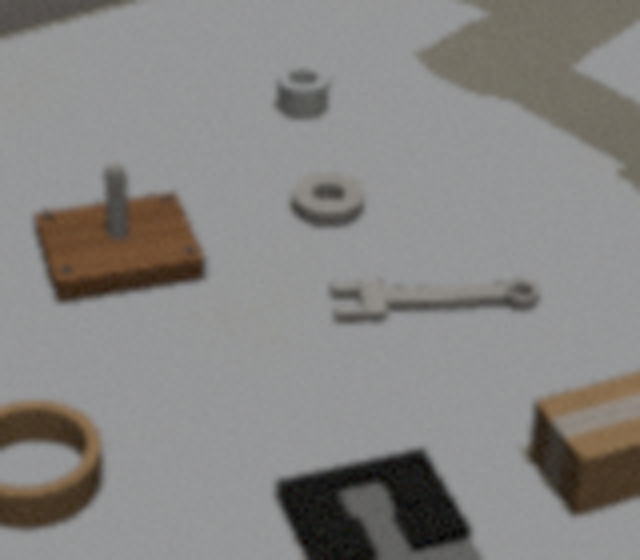

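The crop confirms it: grey tall tube at crop (425,165), i.e. scene (425,258), is the long sleeve, and the other three are red. Next I'll measure.

```bash
cat > m.py <<'E'
from h import *
c=bot.read_camera("top");s=bot.read_camera("scene")
def mask_rect(cam,cond,box,name):
    x0,y0,x1,y1=box
    im=cam["pixels"][y0:y1,x0:x1].astype(int)
    m=cond(im[...,0],im[...,1],im[...,2]).astype(np.uint8)
    m=cv2.morphologyEx(m,cv2.MORPH_CLOSE,np.ones((3,3)))
    cs,_=cv2.findContours(m,cv2.RETR_EXTERNAL,cv2.CHAIN_APPROX_NONE)
    k=max(cs,key=cv2.contourArea)
    r=cv2.minAreaRect(k);p=cv2.boxPoints(r)+[x0,y0];return p
def rect(p,z,name):
    P=np.array([ray(c,u,v,z)[:2] for u,v in p]);e=P-np.roll(P,-1,0)
    print(name,"ctr",(P.mean(0)*1000).round(1),"sides",(np.linalg.norm(e,axis=1)*1000).round(1),"dirs",np.degrees(np.arctan2(e[:,1],e[:,0])).round(1))
rect(mask_rect(c,lambda r,g,b:(r-b>30),(320,165,380,230),0),.022,"block")
rect(mask_rect(c,lambda r,g,b:(r-b>30),(180,225,230,280),0),.05,"carton")
rect(mask_rect(c,lambda r,g,b:(b<45)|(abs(r-b)<2)&(b<60),(160,155,250,225),0),.015,"tray")
f=lambda x,y:(110+(x+.5)/3-.5,145+(y+.5)/3-.5)
g=lambda x,y:(255+(x+.5)/4-.5,165+(y+.5)/4-.5)
def P(n,uv,z): print(n,(ray(c,*uv,z)[:2]*1000).round(1))
P("pin tip",g(398,101),.082)
P("flange",g(337.5,383),.016);
P("short",g(556,493),.03)
P("long top",f(148,436),.06)
for q in [(159,334),(58,389),(91,520)]:P("red",f(*q),.06)
P("sp ring",g(72,463),.012)
P("sp jaw tip L",g(148,261),.012);P("sp jaw tip R",g(188,286),.012);P("sp jaw base L",g(122,311),.012);P("sp jaw base R",g(173,338),.012)
# tray pocket points on floor z=.006 and top z .015
P("tray jaw left end mid",f(205,112),.006);P("ring right end mid",f(372,153),.006)
P("gap corners",f(273,71),.015);P("",f(317,84),.015);P("",f(243,179),.015);P("",f(287,191),.015)
for n,h in [("flange hole",0)]:
  pass
# scene triangulation checks
fs=lambda x,y:(215+(x+.5)/4-.5,140+(y+.5)/4-.5)
def S(n,uv,z): print("scene",n,(ray(s,*uv,z)[:2]*1000).round(1))
S("pin tip",fs(114,168),.082);S("flange",fs(328,195),.016);S("short",fs(303,78),.03)
S("ring",fs(522,290),.012)
S("long",(340+433.5/5-.4,225+129.5/5-.4),.06)
st=bot.read_state();from scipy.spatial.transform import Rotation as Ro
M=Ro.from_rotvec(st["tcp_rot"]).as_matrix();print(M.round(3),st["tool_pos"])
E
python3 m.py
```

```text
block ctr [ 586.2 -188.8] sides [109.1  89.6 108.8  87.9] dirs [ 163.    73.4  -17.9 -106.3]
carton ctr [435.4 161.9] sides [78.7 21.8 78.7 21.5] dirs [ 169.7   77.9  -10.6 -102. ]
tray ctr [589.9 137. ] sides [101.5  83.5 101.2  82.1] dirs [ 166.5   74.2  -14.3 -105.6]
pin tip [ 587.9 -189.5]
flange [ 419.4 -159.1]
short [ 352.1 -291.1]
long top [344.2 278.8]
red [424.8 274.8]
red [380.6 352.7]
red [279.5 319.4]
sp ring [368.5   8.6]
sp jaw tip L [496.7 -39. ]
sp jaw tip R [480.8 -64.7]
sp jaw base L [464.4 -22.4]
sp jaw base R [447.4 -55.1]
tray jaw left end mid [622.2 260.8]
ring right end mid [586.7 113.2]
gap corners [657.6 201. ]
 [646.2 162. ]
 [560.9 222.8]
 [550.7 184.5]
scene pin tip [ 588.5 -183.5]
scene flange [ 421.5 -153.5]
scene short [ 352.2 -290.9]
scene ring [369.8  16.6]
scene long [347.7 289.1]
[[-0.957 -0.     0.291]
 [-0.291  0.    -0.957]
 [-0.    -1.    -0.001]] [ 0.19671514 -0.6455367   0.23387794]
```

```bash
python3 -m jog '[[223,486,-60,0,85],[223,486,-60,0,85],[223,486,-60,0,85],[223,486,-60,0,85],[223,486,-60,0,85],[223,486,-60,0,85],[223,486,-60,0,85],[223,486,-60,0,85],[223,486,-60,0,85],[223,486,-60,0,85]]' 60
python3 - <<'E'
from h import *
c=bot.read_camera("wrist");cv2.imwrite("pics/w1.png",c["pixels"][:,:,::-1])
s=bot.read_state();print(s["tool_pos"],s["wrist_force"])
for z in (0,.016):print(proj(c,[.4194,-.1591,z]))
R=c["R"];print(-R.T@c["t"])
E
```

```text
time: 1.6
tool_pos: [0.4202, -0.1574, 0.174]
tcp_rot: [-0.312, 2.06, -2.059]
wrist_force: [-0.3, -0.9, -0.1]
width: 0.994
[ 0.41998492 -0.15878444  0.17420885] [-0.69892525 -1.03870059  0.19488491]
[278.83197575 188.15526684]
[278.9653184 192.6640364]
[ 0.4976066  -0.13224312  0.31378006]
```

View pics/w1.png

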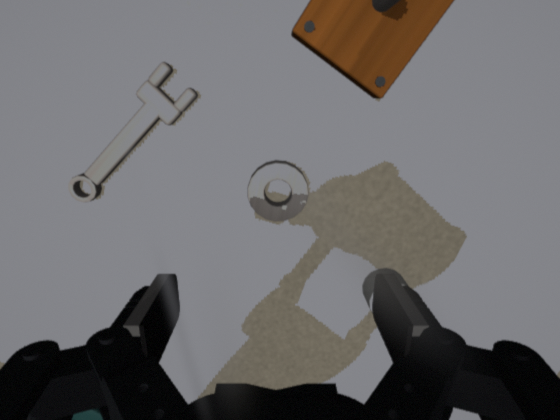

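The wrist picture shows the flange at (278,191), against a prediction of (279,192.7) from the top view. The spanner ring is at (86,187) and its jaw tips at (163,70) and (192,95). I'll refine these, then descend.

```bash
python3 - <<'E'
from h import *
c=bot.read_camera("wrist")
crop(c,60,50,210,210,4,"pics/w1a.png",1.2);crop(c,240,150,320,230,6,"pics/w1b.png",1.2)
def P(n,uv,z): print(n,(ray(c,*uv,z)[:2]*1000).round(1))
P("fl",(278,191),.016);P("ring",(86,187),.012)
import pickle;pickle.dump({k:np.array(c[k]) for k in c},open("w1.pkl","wb"))
E
```

```text
fl [ 420.3 -159.3]
ring [371.4   9.2]
```

View pics/w1a.png

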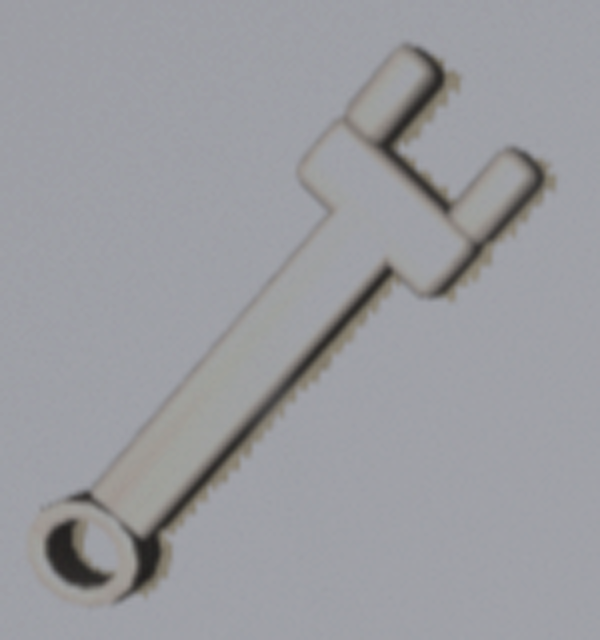

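View pics/w1b.png

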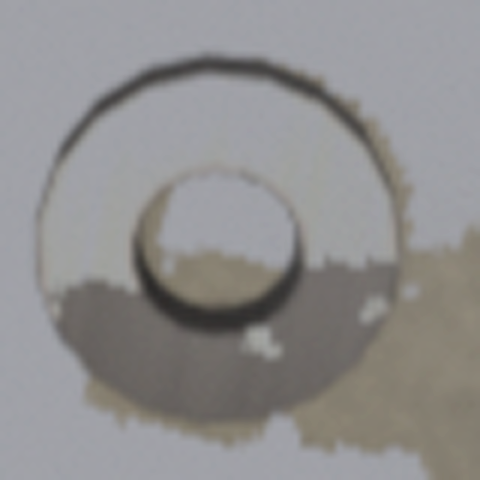

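```bash
python3 -m jog '[[0,0,-60,0,85],[0,0,-120,0,85],[0,0,-149,0,85],[0,0,-149,0,85],[0,0,-149,0,50],[0,0,-149,0,50],[0,0,-149,0,50],[0,0,-149,0,50],[0,0,-149,0,50],[0,0,-149,0,50]]' 60
python3 - <<'E'
from h import *
import pickle
c=pickle.load(open("w1.pkl","rb"))
g=lambda x,y:(60+(x+.5)/4-.5,50+(y+.5)/4-.5)
A=[ray(c,*g(*p),.012)[:2]*1000 for p in [(83,551),(464,101),(122,510),(359,238)]]
for i,j in((0,1),(2,3)):
    d=A[j]-A[i];print(A[i],A[j],np.linalg.norm(d),np.degrees(np.arctan2(d[1],d[0])))
s=bot.read_state();print(s["width"]*85.4,s["tool_pos"],s["wrist_force"])
E
```

```text
time: 2.95
tool_pos: [0.4198, -0.1596, 0.0252]
tcp_rot: [-0.307, 2.062, -2.062]
wrist_force: [0.5, -0.1, 0.3]
width: 0.587
[369.52113101  14.06470925] [489.2887282 -49.4973637] 135.58913840660009 -27.95541823395178
[381.76924933   6.78791112] [456.03837133 -33.72268137] 84.59911693706438 -28.610556169109508
50.1695441434939 [ 0.41975596 -0.15960495  0.02521182] [ 0.52456479 -0.1033531   0.3314741 ]
```

```bash
python3 - <<'E'
from h import *
c=bot.read_camera("wrist");cv2.imwrite("pics/w2.png",c["pixels"][:,:,::-1])
c=bot.read_camera("scene");crop(c,240,110,380,215,5,"pics/s3.png")
E
```

```text
(no output)
```

View pics/w2.png

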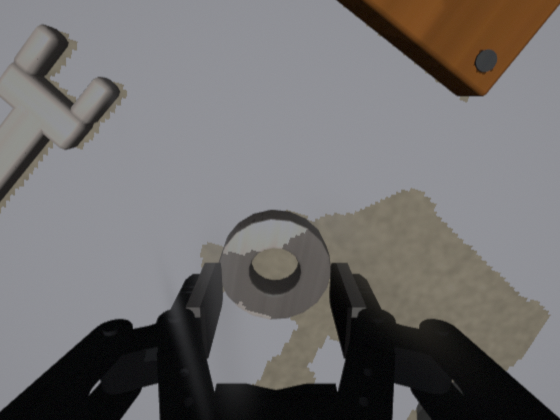

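View pics/s3.png

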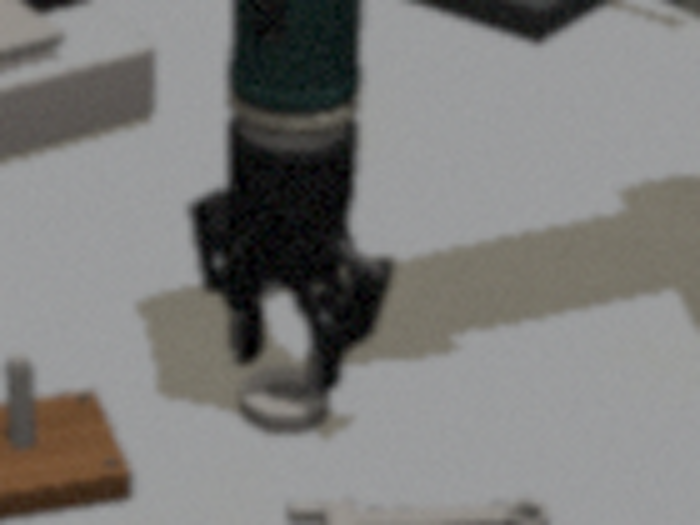

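```bash
python3 - <<'E'
from h import *
c=bot.read_camera("wrist");s=bot.read_state()
for z in(.016,0.026): print(ray(c,275,263,z))
t=s["tool_pos"]
for z in (0,.008,.016,.025): print(z,proj(c,[t[0],t[1],z]))
z=np.array([.291,-.957,0])
for sgn in(1,-1):
  for d in (.025,.0125): print(proj(c,t+sgn*z*.025-[0,0,d]))
E
```

```text
[ 0.42361403 -0.15656245  0.016     ]
[ 0.42855421 -0.15509372  0.026     ]
0 [278.46848665 256.8992557 ]
0.008 [278.57705083 263.88128143]
0.016 [278.69549696 271.49883835]
0.025 [278.84233147 280.94212094]
[325.31281018 257.00123874]
[328.75566011 268.2006473 ]
[231.64149895 256.99064507]
[228.54893111 268.18564979]
```

```bash
python3 -m jog '[[0,0,0,0,46],[0,0,0,0,46],[0,0,0,0,46],[0,0,0,0,46],[0,0,0,0,46],[0,0,0,0,46],[0,0,0,0,46],[0,0,0,0,46],[0,0,0,0,46],[0,0,0,0,46]]' 60
python3 - <<'E'
from h import *
c=bot.read_camera("wrist");crop(c,160,180,400,340,3,"pics/w3.png")
E
```

```text
time: 4.35
tool_pos: [0.4198, -0.1597, 0.0252]
tcp_rot: [-0.307, 2.062, -2.062]
wrist_force: [0.6, -0.5, 0.3]
width: 0.538
```

View pics/w3.png

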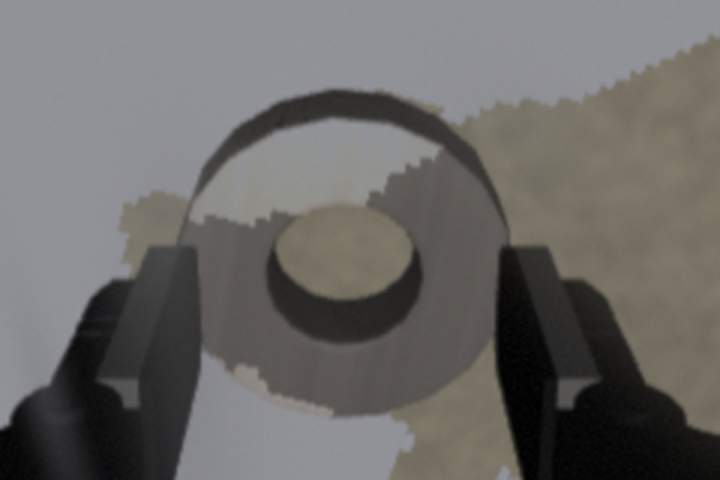

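```bash
python3 - <<'E'
from h import *
c=bot.read_camera("wrist");s=bot.read_state();t=s["tool_pos"];t[2]=0
z=np.array([.291,-.957,0]);f=np.array([.957,.291,0])
for zz in (0,.008,.016,.02,.024,.028): print(zz,proj(c,t-z*.023+f*.011+[0,0,zz]),proj(c,t-z*.028+f*.011+[0,0,zz]),proj(c,t+z*.023+f*.011+[0,0,zz]))
E
```

```text
0 [234.55908618 237.8679366 ] [225.02296139 237.86901588] [322.31788275 237.85800425]
0.008 [232.72237735 244.14063594] [222.76302783 244.14156956] [324.37724164 244.13204393]
0.016 [230.71503685 250.99607384] [220.29315149 250.99682946] [326.6279734  250.98911992]
0.02 [229.63977252 254.66829981] [218.97012528 254.66895198] [327.83363862 254.66229775]
0.024 [228.5121287  258.51941138] [217.58265251 258.51994903] [329.09805386 258.51446334]
0.028 [227.32818249 262.562806  ] [216.12590669 262.56321672] [330.42562056 262.55902602]
```

```bash
python3 - <<'E'
from h import *
c=bot.read_camera("scene");s=bot.read_state();t=s["tool_pos"];t[2]=0
crop(c,270,140,330,215,8,"pics/s4.png")
z=np.array([.291,-.957,0])
k=lambda p:((p-[270,140])*8).round()
for zz in (0,.008,.016,.024): print(zz,k(proj(c,t-z*.023+[0,0,zz])),k(proj(c,t+z*.023+[0,0,zz])))
print(k(proj(c,[.4203,-.159,.016])))
E
```

```text
0 [253. 434.] [160. 391.]
0.008 [254. 417.] [161. 374.]
0.016 [255. 400.] [161. 356.]
0.024 [256. 382.] [162. 339.]
[207. 379.]
```

View pics/s4.png

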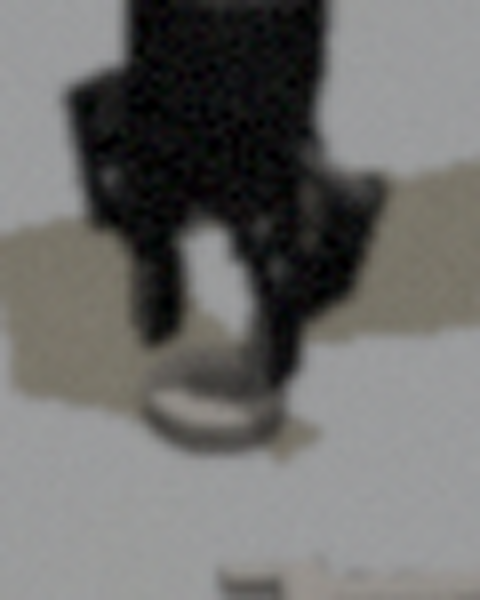

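The scene crop shows both fingertips above the flange's top, at z about 20 mm, so the pads closed over it. I'll reopen and go lower.

```bash
python3 -m jog '[[2,1,0,0,80],[2,1,0,0,80],[2,1,0,0,80],[2,1,0,0,80],[2,1,-6,0,80],[2,1,-12,0,80],[2,1,-12,0,80],[2,1,-12,0,54],[2,1,-12,0,54],[2,1,-12,0,54]]' 60
python3 - <<'E'
from h import *
c=bot.read_camera("scene");crop(c,270,140,330,215,8,"pics/s5.png")
E
```

```text
time: 5.75
tool_pos: [0.4218, -0.1586, 0.0136]
tcp_rot: [-0.307, 2.063, -2.062]
wrist_force: [-1.7, 1.3, 4.6]
width: 0.632
```

View pics/s5.png

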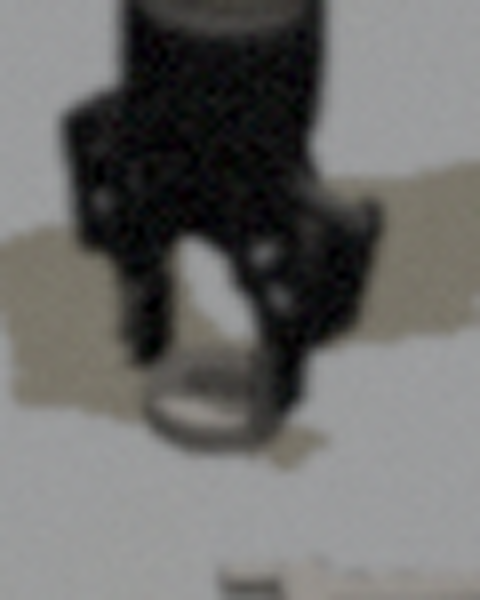

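```bash
python3 -m jog '[[0,0,5,0,70],[0,0,5,0,70],[0,0,5,0,70],[0,0,0,0,70],[0,0,-4,0,70],[0,0,-6,0,70],[0,0,-6,0,70],[0,0,-6,0,70],[0,0,-6,0,70],[0,0,-6,0,70]]' 60
python3 - <<'E'
from h import *
c=bot.read_camera("scene");crop(c,270,140,330,215,8,"pics/s6.png")
c=bot.read_camera("wrist");crop(c,160,180,400,340,3,"pics/w6.png")
E
```

```text
time: 7.05
tool_pos: [0.4219, -0.1587, 0.0073]
tcp_rot: [-0.307, 2.062, -2.062]
wrist_force: [0.1, 0.0, 0.3]
width: 0.819
```

View pics/s6.png

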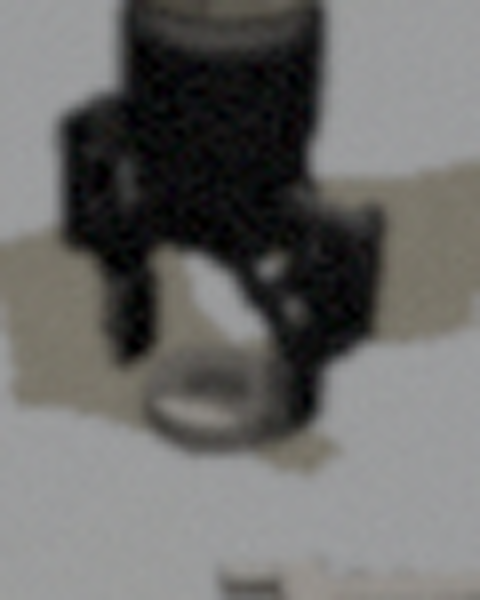

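View pics/w6.png

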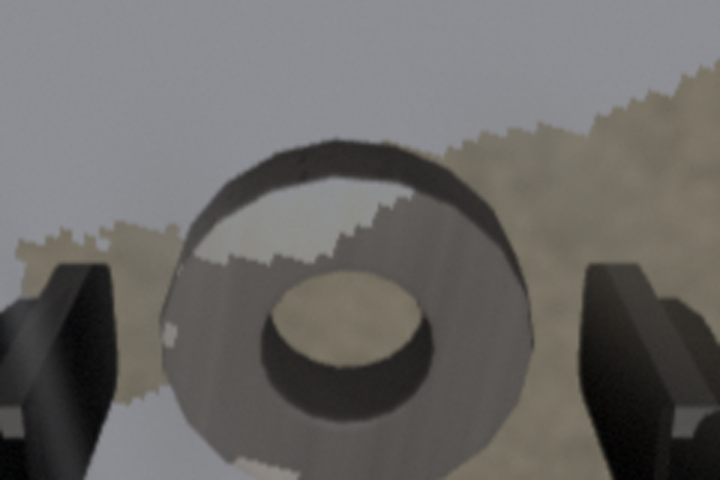

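```bash
python3 -m jog '[[0,0,-4,0,70],[0,0,-5,0,70],[0,0,-5,0,70],[0,0,-5,0,52],[0,0,-5,0,52],[0,0,-5,0,52],[0,0,-5,0,52],[0,0,-5,0,52],[0,0,-5,0,52],[0,0,-5,0,52]]' 60
python3 - <<'E'
from h import *
c=bot.read_camera("wrist");crop(c,160,180,400,340,3,"pics/w7.png")
E
```

```text
time: 8.4
tool_pos: [0.4218, -0.1587, 0.0029]
tcp_rot: [-0.307, 2.063, -2.062]
wrist_force: [-2.9, 0.2, 6.1]
width: 0.632
```

View pics/w7.png

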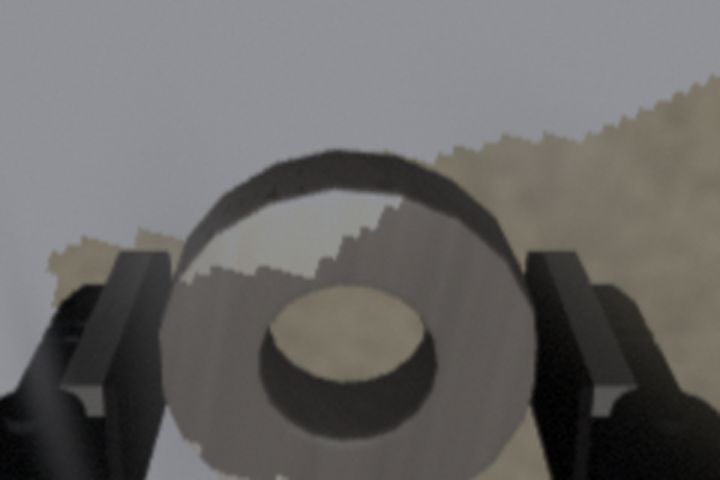

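```bash
python3 -m jog '[[0,0,60,0,48],[0,0,105,0,48],[40,-7,105,0,48],[80,-14,105,0,48],[120,-22,105,0,48],[165,-30,105,0,48],[165,-30,105,0,48],[165,-30,105,0,48],[165,-30,105,0,48],[165,-30,105,0,48]]' 60
python3 - <<'E'
from h import *
c=bot.read_camera("wrist");cv2.imwrite("pics/w8.png",c["pixels"][:,:,::-1])
s=bot.read_state();t=s["tool_pos"]
print(proj(c,[t[0],t[1],t[2]+.0131]),proj(c,[.5872,-.189,.082]))
c=bot.read_camera("scene");crop(c,200,110,340,215,5,"pics/s8.png")
E
```

```text
time: 9.7
tool_pos: [0.5858, -0.1885, 0.1072]
tcp_rot: [-0.307, 2.063, -2.062]
wrist_force: [0.4, 0.3, -0.8]
width: 0.628
[279.34016371 296.62401235] [280.06957282 254.76576837]
```

View pics/w8.png

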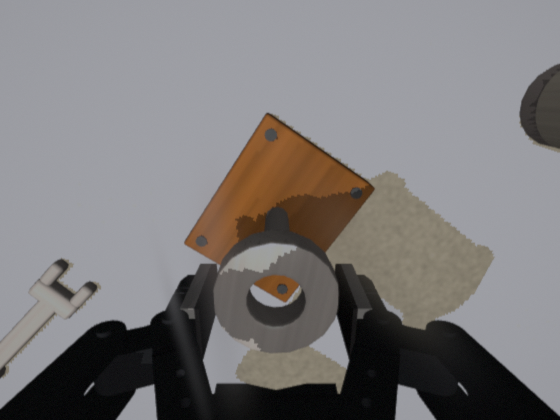

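View pics/s8.png

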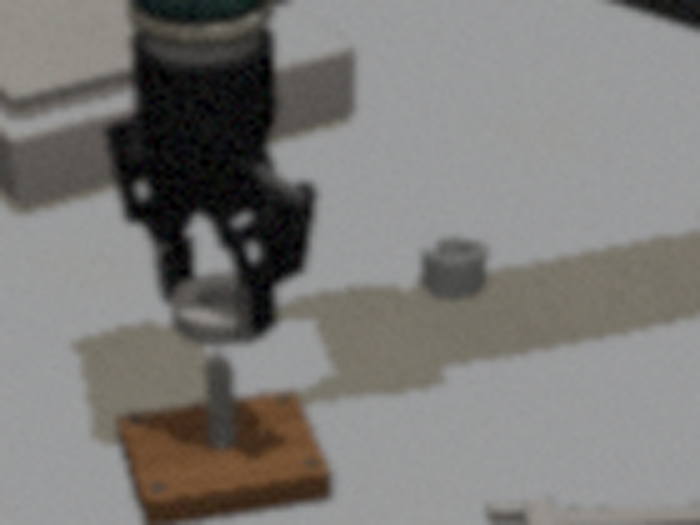

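```bash
python3 - <<'E'
from h import *
c=bot.read_camera("wrist");s=bot.read_state();t=s["tool_pos"]
p=c["pixels"].astype(int);m=((p[...,0]-p[...,2])>30).astype(np.uint8);m[:100]=0;m[:,:150]=0;m[:,400:]=0
cs,_=cv2.findContours(m,cv2.RETR_EXTERNAL,cv2.CHAIN_APPROX_NONE);k=max(cs,key=cv2.contourArea)
print(k[:,0].min(0),k[:,0].max(0),k[k[:,0,0].argmin(),0],k[k[:,0,0].argmax(),0],k[k[:,0,1].argmin(),0])
P=[ray(c,*q,.022)[:2]*1000 for q in [(268,115),(373,188),(289,302),(185,242)]]
print(np.round(P,1),np.mean(P,0),(P[1]+P[3])/2,(P[0]+P[2])/2)
print("bolts",[ (ray(c,*q,.022)[:2]*1000).round(1) for q in [(271,134),(355.5,192.5),(282,288.5),(201.5,240.5)]], np.mean([ray(c,*q,.022)[:2]*1000 for q in [(271,134),(355.5,192.5),(282,288.5),(201.5,240.5)]],0))
print("flange",ray(c,276.7,297.7,t[2]+.0131)*1000,t*1000)
crop(c,170,100,390,360,3,"pics/w9.png")
E
```

```text
[184 115] [373 264] [184 243] [373 190] [265 115]
[[ 651.5 -162.1]
 [ 626.3 -244.3]
 [ 523.9 -216.6]
 [ 549.7 -130. ]] [ 587.83932497 -188.26899271] [ 587.98015112 -187.14733245] [ 587.69849883 -189.39065297]
bolts [array([ 640.7, -167.4]), array([ 619.8, -234. ]), array([ 533.6, -208. ]), array([ 554.3, -141.1])] [ 587.08967076 -187.63200641]
flange [ 585.52850962 -187.80728138  120.54406268] [ 586.37100513 -188.65811073  107.44406268]
```

View pics/w9.png

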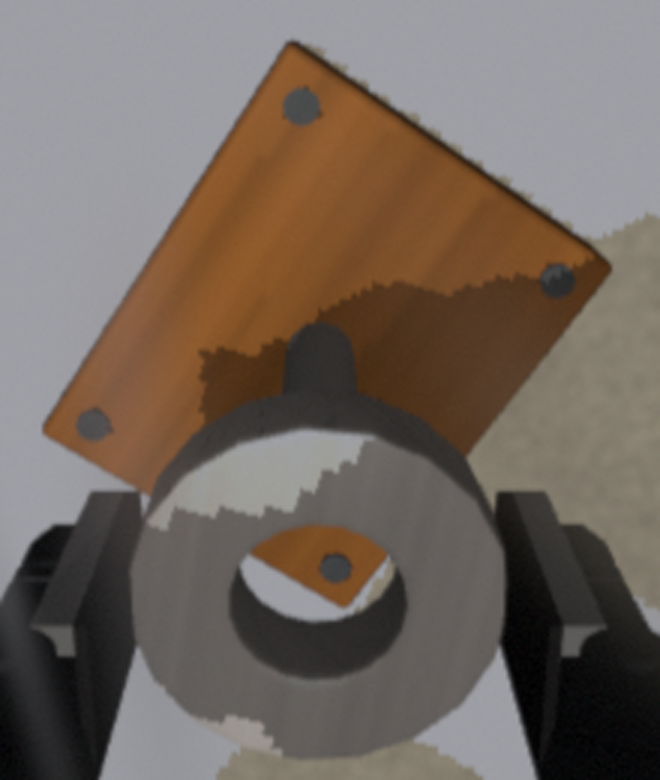

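```bash
python3 -m jog '[[2,0,-15,0,48],[2,0,-30,0,48],[2,0,-45,0,48],[2,0,-60,0,48],[2,0,-75,0,48],[2,0,-80,0,48],[2,0,-81,0,48],[2,0,-81,0,48],[2,0,-81,0,48],[2,0,-81,0,48]]' 60
python3 - <<'E'
from h import *
c=bot.read_camera("wrist");crop(c,170,100,390,360,3,"pics/w10.png")
E
```

```text
time: 11.1
tool_pos: [0.5891, -0.1888, 0.0268]
tcp_rot: [-0.306, 2.062, -2.063]
wrist_force: [0.5, 0.3, -1.5]
width: 0.627
```

View pics/w10.png

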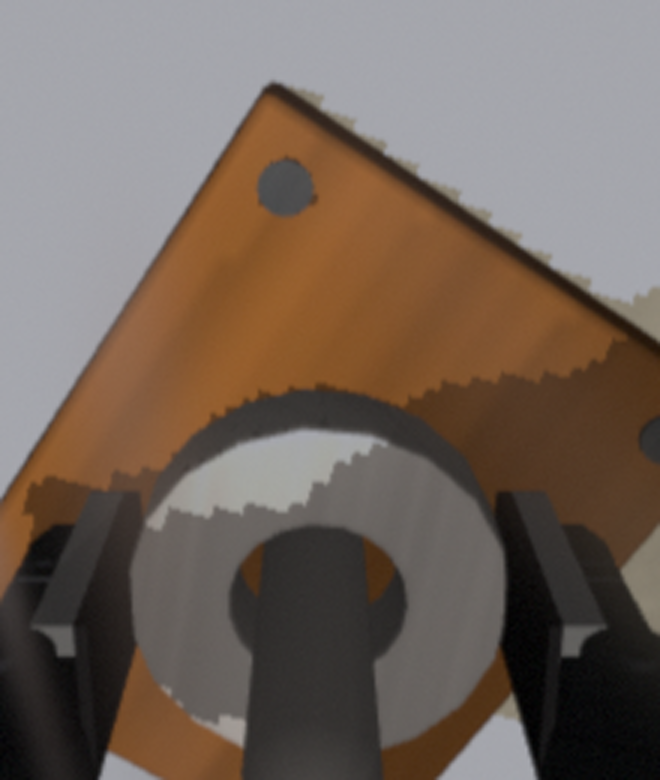

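The pin is through the flange's hole and nothing is touching it. Releasing.

```bash
python3 -m jog '[[0,0,-2,0,48],[0,0,-2,0,70],[0,0,-2,0,70],[0,0,-2,0,75],[0,0,30,0,85],[0,0,80,0,85],[0,0,130,0,85],[0,0,160,0,85],[-30,60,160,0,85],[-60,120,160,0,85]]' 60
python3 -m jog '[[-185,345,0,0,70],[-185,345,0,0,60],[-185,345,0,0,60],[-185,345,0,0,60],[-185,345,0,0,60],[-185,345,0,0,60],[-185,345,0,0,60],[-185,345,0,0,60],[-185,345,0,0,60],[-185,345,0,0,60]]'
python3 - <<'E'
from h import *
c=bot.read_camera("wrist");cv2.imwrite("pics/w11.png",c["pixels"][:,:,::-1])
s=bot.read_state();t=s["tool_pos"];print(t,s["wrist_force"])
print(proj(c,[.344,.279,.06]))
import pickle;pickle.dump({k:np.array(c[k]) for k in c},open("w11.pkl","wb"))
c=bot.read_camera("scene");crop(c,200,110,340,215,5,"pics/s11.png")
E
```

```text
time: 12.4
tool_pos: [0.5328, -0.0762, 0.1871]
tcp_rot: [-0.303, 2.062, -2.063]
wrist_force: [0.5, 0.8, -0.5]
width: 0.998
time: 13.65
tool_pos: [0.3484, 0.2672, 0.1861]
tcp_rot: [-0.305, 2.063, -2.064]
wrist_force: [-0.4, -0.4, 0.2]
width: 0.7
[0.34845141 0.26720923 0.18613956] [-0.54277038 -0.48035195  0.65474148]
[262.06998105 202.5615025 ]
```

View pics/w11.png

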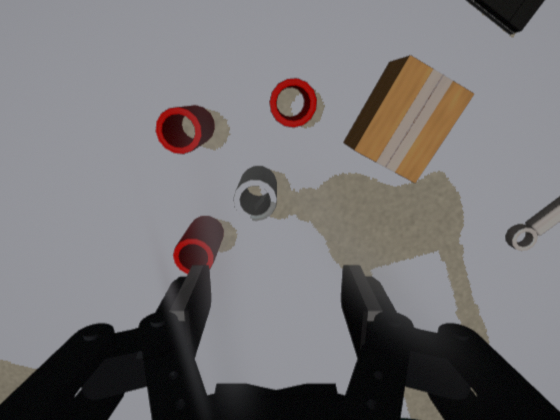

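View pics/s11.png

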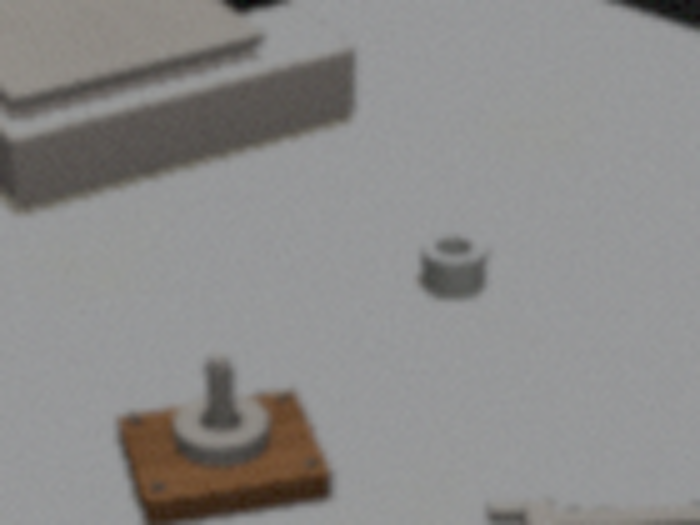

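```bash
python3 - <<'E'
from h import *
import pickle;c=pickle.load(open("w11.pkl","rb"))
crop(c,330,40,490,200,4,"pics/w11a.png");crop(c,150,70,330,290,3,"pics/w11b.png")
print(ray(c,256,198,.06)*1000)
E
```

```text
[346.30384656 284.79789251  60.        ]
```

View pics/w11a.png

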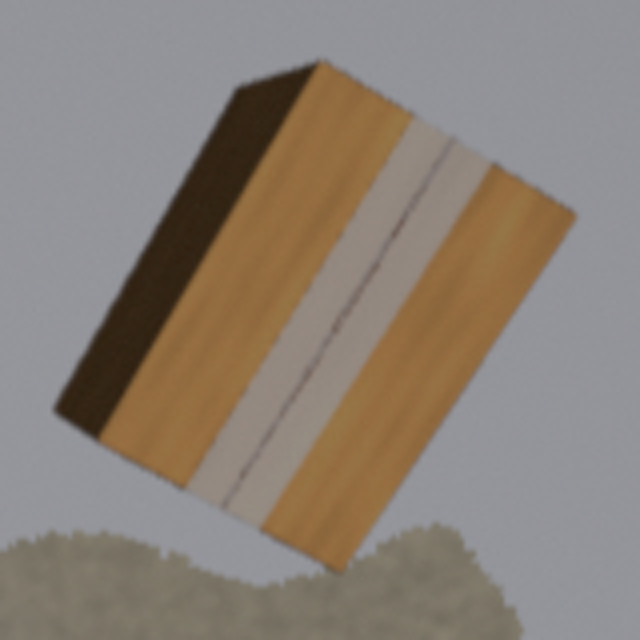

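View pics/w11b.png

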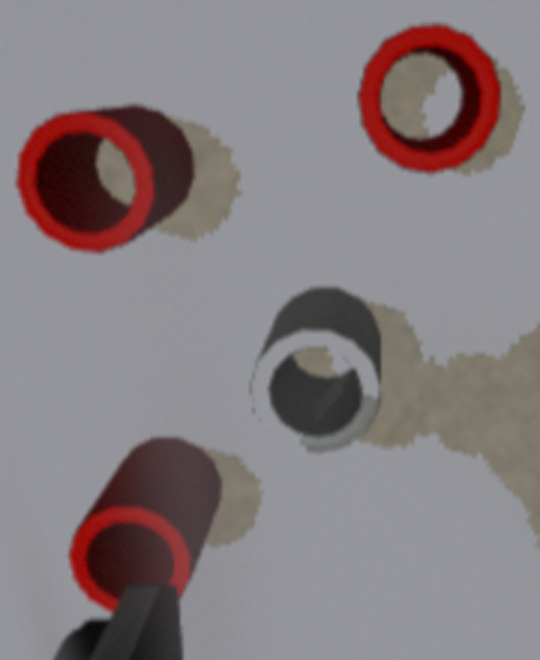

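```bash
python3 - <<'E'
from h import *
import pickle;c=pickle.load(open("w11.pkl","rb"))
b=lambda x,y:(150+(x+.5)/3-.5,70+(y+.5)/3-.5);a=lambda x,y:(330+(x+.5)/4-.5,40+(y+.5)/4-.5)
for p in [(316,390),(430,98),(87,181),(131,560)]: print((ray(c,*b(*p),.06)*1000).round(1))
P=np.array([ray(c,*a(*p),.05)[:2]*1000 for p in [(322,63),(575,213),(342,572),(100,437)]]);e=np.roll(P,-1,0)-P
print(P.round(1),P.mean(0),np.linalg.norm(e,axis=1),np.degrees(np.arctan2(e[:,1],e[:,0])))
E
```

```text
[344.7 285.2  60. ]
[425.7 278.6  60. ]
[381.3 356.   60. ]
[280.3 322.3  60. ]
[[482.5 205. ]
 [472.2 147.9]
 [394.3 161.5]
 [405.9 219.7]] [438.71789598 183.52049981] [58.0120743  79.03692872 59.27017895 77.91595543] [-100.2174469   170.04816794   78.69486195  -10.86532389]
```

```bash
python3 -m jog '[[-3,17,-50,0,62],[-3,17,-90,0,62],[-3,17,-120,0,62],[-3,17,-145,0,62],[-3,17,-156,0,62],[-3,17,-156,0,62],[-3,17,-156,0,30],[-3,17,-156,0,30],[-3,17,-156,0,30],[-3,17,-156,0,30]]' 60
python3 - <<'E'
from h import *
c=bot.read_camera("wrist");cv2.imwrite("pics/w12.png",c["pixels"][:,:,::-1])
E
```

```text
time: 15.0
tool_pos: [0.346, 0.2858, 0.0317]
tcp_rot: [-0.305, 2.062, -2.06]
wrist_force: [0.1, -1.5, 6.0]
width: 0.41
```

View pics/w12.png

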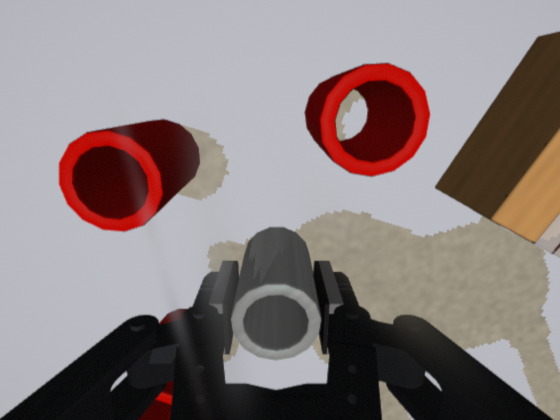

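```bash
python3 - <<'E'
from h import *
c=bot.read_camera("wrist");s=bot.read_state();print(ray(c,276.5,320.5,.06)*1000,s["tool_pos"]*1000)
E
python3 -m jog '[[0,0,60,0,30],[0,0,118,0,30],[28,-55,118,0,30],[56,-110,118,0,30],[84,-165,118,0,30],[112,-220,118,0,30],[140,-275,118,0,30],[168,-330,118,0,30],[196,-385,118,0,30],[224,-440,118,0,30]]' 60
python3 -m jog '[[18,-34,0,0,30],[18,-34,0,0,30],[18,-34,0,0,30],[18,-34,0,0,30],[18,-34,0,0,30],[18,-34,0,0,30],[18,-34,0,0,30],[18,-34,0,0,30],[18,-34,0,0,30],[18,-34,0,0,30]]' 60
python3 - <<'E'
from h import *
c=bot.read_camera("wrist");cv2.imwrite("pics/w13.png",c["pixels"][:,:,::-1])
s=bot.read_state();t=s["tool_pos"];print(t)
import pickle;pickle.dump({k:np.array(c[k]) for k in c},open("w13.pkl","wb"))
E
```

```text
[344.90356945 286.62178539  60.        ] [346.03687887 285.83697263  31.69289702]
time: 16.35
tool_pos: [0.5694, -0.1567, 0.1482]
tcp_rot: [-0.306, 2.063, -2.062]
wrist_force: [1.6, 0.2, -1.8]
width: 0.405
time: 17.6
tool_pos: [0.5869, -0.189, 0.1482]
tcp_rot: [-0.307, 2.063, -2.062]
wrist_force: [0.6, 0.4, -1.4]
width: 0.408
[ 0.58684952 -0.1889294   0.14813869]
```

View pics/w13.png

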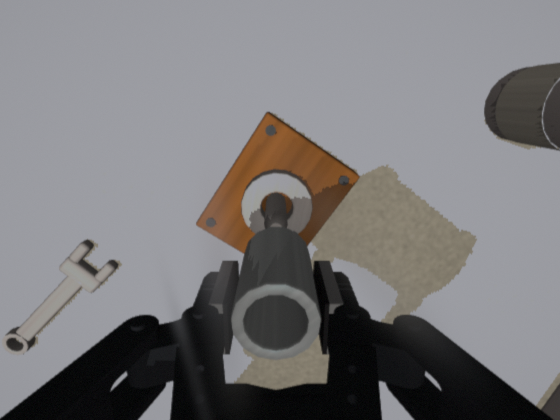

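```bash
python3 -m jog '[[1.5,0,-10,0,30],[1.5,0,-22,0,30],[1.5,0,-34,0,30],[1.5,0,-46,0,30],[1.5,0,-58,0,30],[1.5,0,-70,0,30],[1.5,0,-76,0,30],[1.5,0,-77.5,0,30],[1.5,0,-77.5,0,30],[1.5,0,-77.5,0,30]]' 60
python3 - <<'E'
from h import *
c=bot.read_camera("wrist");crop(c,170,100,390,380,2,"pics/w14.png")
c=bot.read_camera("scene");crop(c,200,110,300,215,5,"pics/s14.png")
E
```

```text
time: 18.9
tool_pos: [0.5888, -0.189, 0.0713]
tcp_rot: [-0.306, 2.061, -2.063]
wrist_force: [-0.4, -0.5, -1.0]
width: 0.404
```

View pics/w14.png

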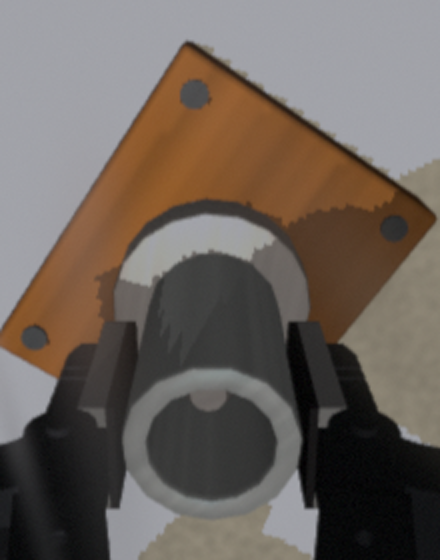

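View pics/s14.png

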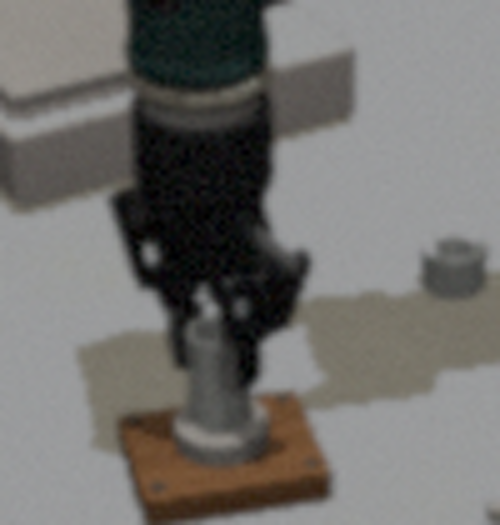

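The pin tip shows inside the sleeve's bore and the sleeve is at the flange. I'll release and go to the carton.

```bash
python3 -m jog '[[0,0,-2,0,30],[0,0,-2,0,50],[0,0,-2,0,55],[0,0,-2,0,60],[0,0,40,0,70],[0,0,95,0,85],[0,0,120,0,85],[-25,60,120,-7,85],[-50,120,120,-14,85],[-75,180,120,-21,85]]' 60
python3 -m jog '[[-75,191,-40,-6.5,85],[-75,191,-40,-6.5,85],[-75,191,-40,-6.5,85],[-75,191,-40,-6.5,85],[-75,191,-40,-6.5,85],[-75,191,-40,-6.5,85],[-75,191,-40,-6.5,85],[-75,191,-40,-6.5,85],[-75,191,-40,-6.5,85],[-75,191,-40,-6.5,85]]'
python3 - <<'E'
from h import *
c=bot.read_camera("wrist");cv2.imwrite("pics/w15.png",c["pixels"][:,:,::-1])
s=bot.read_state();t=s["tool_pos"];print(t,s["wrist_force"])
from scipy.spatial.transform import Rotation as Ro
M=Ro.from_rotvec(s["tcp_rot"]).as_matrix();print(np.degrees(np.arctan2(M[1,2],M[0,2])))
import pickle;pickle.dump({k:np.array(c[k]) for k in c},open("w15.pkl","wb"))
c=bot.read_camera("scene");crop(c,200,110,300,215,5,"pics/s15.png")
E
```

```text
time: 20.25
tool_pos: [0.5155, -0.0144, 0.1908]
tcp_rot: [-0.084, -2.183, 2.183]
wrist_force: [1.5, 1.6, 0.8]
width: 0.999
time: 21.5
tool_pos: [0.4414, 0.1749, 0.1507]
tcp_rot: [-0.197, -2.125, 2.125]
wrist_force: [0.2, -0.6, 0.2]
width: 0.995
[0.44133908 0.17501624 0.15071652] [-0.28694022 -0.21281368  0.30900711]
-100.57630611088972
```

View pics/w15.png

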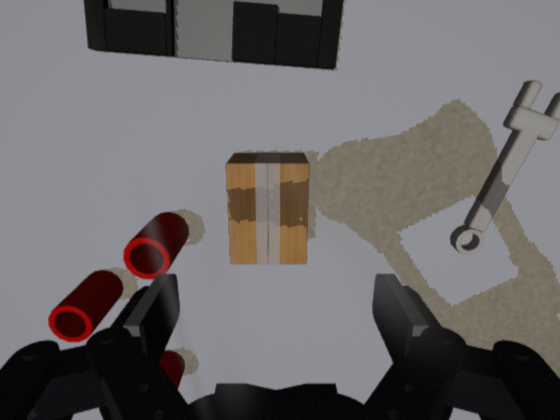

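View pics/s15.png

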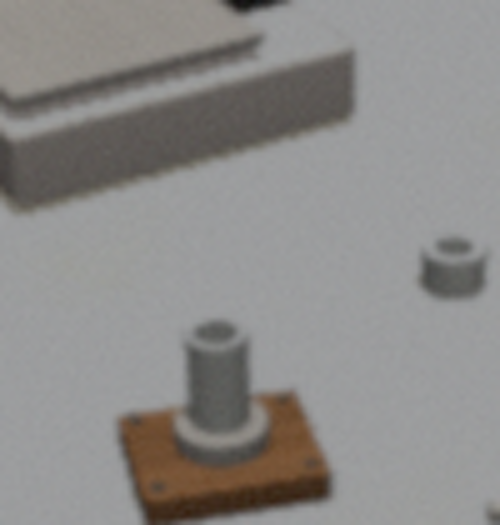

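The long sleeve stands on the flange. The carton's top face has corners (227,164), (310,164), (307,264) and (229,264), and it is aligned with the jaws.

```bash
python3 - <<'E'
from h import *
import pickle;c=pickle.load(open("w15.pkl","rb"))
P=np.array([ray(c,*p,.05)[:2]*1000 for p in [(227,164),(309.5,164),(307.5,264),(229,264)]]);e=np.roll(P,-1,0)-P
print(P.mean(0),np.linalg.norm(e,axis=1),np.degrees(np.arctan2(e[:,1],e[:,0])))
E
```

```text
[438.17773664 182.92615514] [58.74527243 79.20929868 61.62574251 79.25716026] [-100.63585519  170.00280969   79.38981105  -12.08005776]
```

```bash
python3 -m jog '[[-3,6.5,-40,0,85],[-3,6.5,-80,0,85],[-3,6.5,-115,0,85],[-3,6.5,-134,0,85],[-3,6.5,-134,0,85],[-3,6.5,-134,0,52],[-3,6.5,-134,0,52],[-3,6.5,-134,0,52],[-3,6.5,-134,0,52],[-3,6.5,-134,0,52]]' 50
python3 - <<'E'
from h import *
c=bot.read_camera("wrist");cv2.imwrite("pics/w16.png",c["pixels"][:,:,::-1])
E
```

```text
time: 22.85
tool_pos: [0.4397, 0.1822, 0.0182]
tcp_rot: [-0.199, -2.127, 2.125]
wrist_force: [-0.2, 0.2, 6.6]
width: 0.697
```

View pics/w16.png

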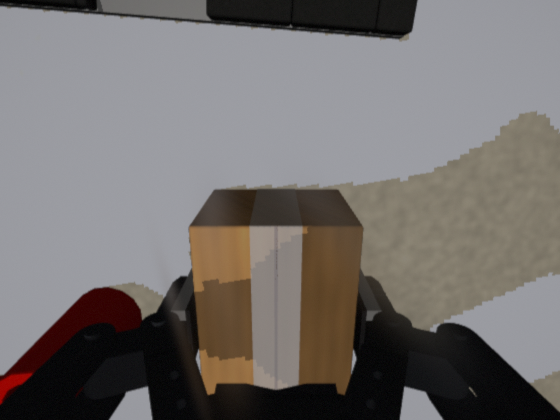

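```bash
python3 -m jog '[[0,0,45,0,52],[0,0,60,0,52],[30,-35,60,0,52],[60,-70,60,0,52],[90,-105,60,0,52],[120,-140,60,0,52],[157,-182,60,0,52],[157,-182,60,0,52],[157,-182,30,0,52],[157,-182,10,0,52]]' 50
python3 -m jog '[[0,0,-5,0,52],[0,0,-8.5,0,52],[0,0,-9.5,0,52],[0,0,-9.5,0,52],[0,0,-9.5,0,85],[0,0,-9.5,0,85],[0,0,-9.5,0,85],[0,0,-9.5,0,85],[0,0,30,0,85],[0,0,90,0,85]]' 50
python3 - <<'E'
from h import *
c=bot.read_camera("wrist");cv2.imwrite("pics/w17.png",c["pixels"][:,:,::-1])
import pickle;pickle.dump({k:np.array(c[k]) for k in c},open("w17.pkl","wb"))
s=bot.read_state();t=s["tool_pos"];print(t,s["wrist_force"])
c=bot.read_camera("scene");cv2.imwrite("pics/s17.png",c["pixels"][:,:,::-1])
E
```

```text
time: 24.15
tool_pos: [0.5933, 0.0001, 0.0245]
tcp_rot: [-0.193, -2.124, 2.123]
wrist_force: [0.0, -0.2, -2.4]
width: 0.692
time: 25.4
tool_pos: [0.5928, -0.0002, 0.1149]
tcp_rot: [-0.19, -2.122, 2.122]
wrist_force: [-0.3, -0.2, 0.3]
width: 0.995
[ 5.99723395e-01 -4.68562717e-04  1.26115718e-01] [ 2.24372235 -0.25445878  5.57538622]
```

View pics/w17.png

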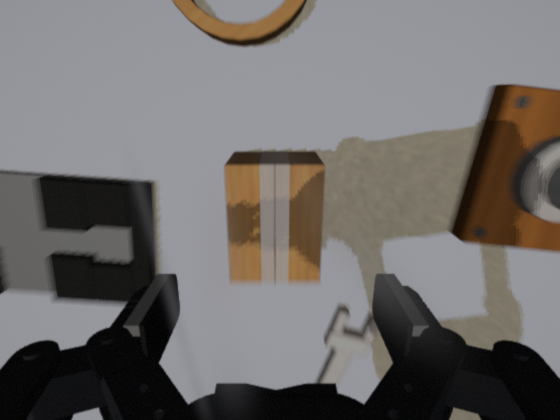

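View pics/s17.png

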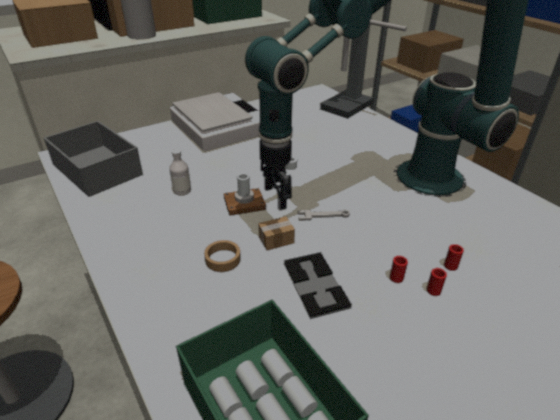

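```bash
python3 -m jog '[[0,0,40,0,85],[-244,-291,70,0,85],[-244,-291,70,0,85],[-244,-291,70,0,85],[-244,-291,70,0,85],[-244,-291,70,0,85],[-244,-291,70,0,85],[-244,-291,70,0,85],[-244,-291,70,0,85],[-244,-291,70,0,70]]' 50
python3 -m jog '[[0,0,0,0,70],[0,0,0,0,70],[0,0,0,0,70],[0,0,0,0,70],[0,0,0,0,70],[0,0,0,0,70],[0,0,0,0,70],[0,0,0,0,70],[0,0,0,0,70],[0,0,0,0,70]]'
python3 - <<'E'
from h import *
c=bot.read_camera("wrist");cv2.imwrite("pics/w18.png",c["pixels"][:,:,::-1])
import pickle;pickle.dump({k:np.array(c[k]) for k in c},open("w18.pkl","wb"))
s=bot.read_state();t=s["tool_pos"];print(t,s["wrist_force"])
c=bot.read_camera("top");crop(c,150,130,400,320,3,"pics/t18.png")
E
```

```text
time: 26.75
tool_pos: [0.3519, -0.2903, 0.1863]
tcp_rot: [-0.195, -2.126, 2.125]
wrist_force: [-0.3, 0.1, 0.7]
width: 0.828
time: 28.0
tool_pos: [0.3512, -0.2913, 0.1867]
tcp_rot: [-0.196, -2.125, 2.125]
wrist_force: [-0.6, 0.3, 0.8]
width: 0.821
[ 0.3512248  -0.29129999  0.18667572] [-0.2234697   0.74115835 -0.02625014]
```

View pics/w18.png

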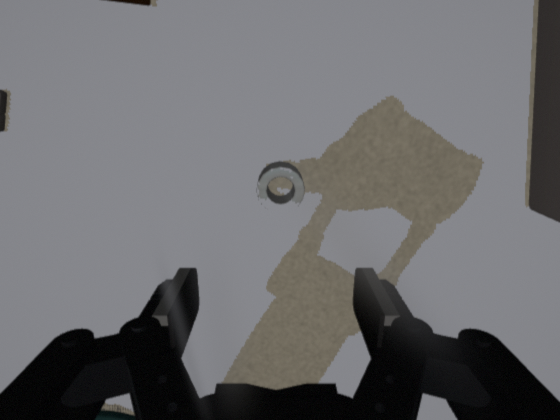

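View pics/t18.png

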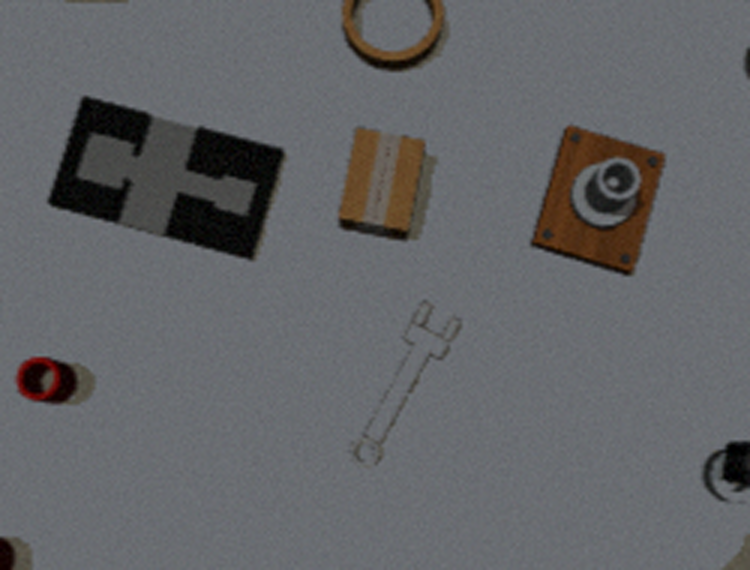

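```bash
python3 - <<'E'
from h import *
import pickle;c=pickle.load(open("w18.pkl","rb"));crop(c,240,145,325,225,7,"pics/w18a.png")
print("short",(ray(c,281,186,.03)*1000).round(1))
c=bot.read_camera("top");f=lambda x,y:(150+(x+.5)/3-.5,130+(y+.5)/3-.5)
for n,z,pts in [("carton",.05,[(358,128),(425,138),(407,230),(340,219)]),("tray",.015,[(84,97),(285,150),(255,260),(49,205)]),("block",.022,[(570,126),(665,152),(634,268),(532,242)])]:
    P=np.array([ray(c,*f(*p),z)[:2]*1000 for p in pts]);e=np.roll(P,-1,0)-P
    print(n,P.mean(0).round(1),np.linalg.norm(e,axis=1).round(1),np.degrees(np.arctan2(e[:,1],e[:,0])).round(1))
E
```

```text
short [ 355.  -295.1   30. ]
carton [595.3  -0.9] [57.5 80.8 56.8 80. ] [-98.2 169.4  81.  -10.2]
tray [602.4 185.6] [183.7 100.4 185.3 100.4] [-104.6  166.4   75.4  -14.5]
block [ 587.4 -189.5] [ 85.6 106.8  89.9 108.9] [-105.3  163.6   75.9  -18.6]
```

View pics/w18a.png

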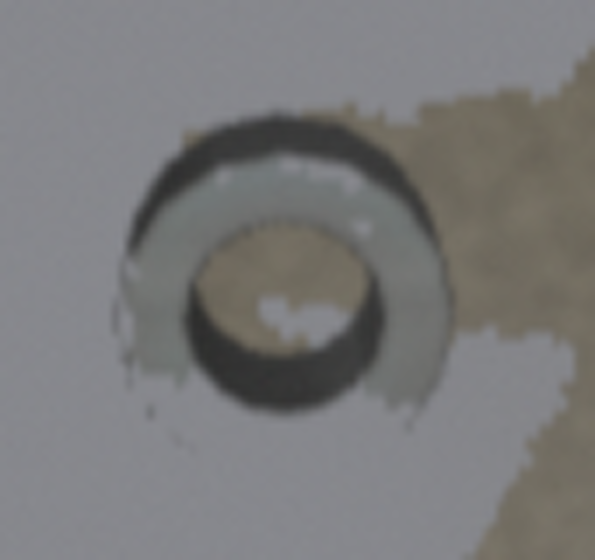

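```bash
python3 -m jog '[[0.5,-4,-60,0,70],[0.5,-4,-115,0,70],[0.5,-4,-155,0,70],[0.5,-4,-173,0,70],[0.5,-4,-173,0,70],[0.5,-4,-173,0,38],[0.5,-4,-173,0,38],[0.5,-4,-173,0,38],[0.5,-4,-173,0,38],[0.5,-4,-173,0,38]]' 50
python3 - <<'E'
from h import *
c=bot.read_camera("wrist");crop(c,150,180,400,380,3,"pics/w19.png")
s=bot.read_state();t=s["tool_pos"];print(t,proj(c,[t[0],t[1],.03]))
E
```

```text
time: 29.4
tool_pos: [0.3529, -0.2963, 0.0155]
tcp_rot: [-0.199, -2.124, 2.128]
wrist_force: [-0.3, 1.4, 6.4]
width: 0.492
[ 0.3528806  -0.29626999  0.01547246] [279.43424587 297.12035597]
```

View pics/w19.png

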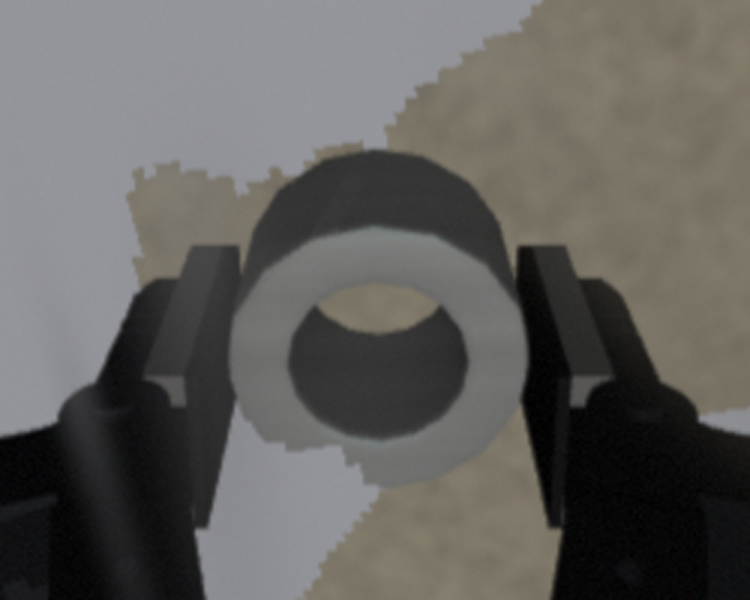

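```bash
python3 -m jog '[[0,0,60,0,38],[0,0,100,0,38],[39,47,100,0,38],[78,94,100,0,38],[117,141,100,0,38],[156,188,100,0,38],[195,235,100,0,38],[234,282,100,0,38],[243,295,100,0,38],[243,295,100,0,38]]' 50
python3 -m jog '[[0,0,0,0,38],[0,0,0,0,38],[0,0,0,0,38],[0,0,0,0,38],[0,0,0,0,38],[0,0,-10,0,38],[0,0,-25,0,38],[0,0,-35,0,38],[0,0,-35,0,38],[0,0,-35,0,38]]' 50
python3 - <<'E'
from h import *
T=np.mean([bot.read_state()["tool_pos"]],0);print(T)
c=bot.read_camera("wrist");cv2.imwrite("pics/w20.png",c["pixels"][:,:,::-1])
print([bot.read_state()["tool_pos"].round(4) for _ in range(2)])
for p in [(.5955,-.0008,.05)]: print(proj(c,p))
import pickle;pickle.dump({k:np.array(c[k]) for k in c},open("w20.pkl","wb"))
E
```

```text
time: 30.7
tool_pos: [0.5948, 0.0003, 0.1137]
tcp_rot: [-0.194, -2.125, 2.126]
wrist_force: [-1.3, -1.3, -0.9]
width: 0.496
time: 31.95
tool_pos: [0.5948, -0.0003, 0.0786]
tcp_rot: [-0.196, -2.125, 2.125]
wrist_force: [-0.3, -0.2, -1.6]
width: 0.495
[ 5.94844197e-01 -2.65045546e-04  7.85677168e-02]
[array([ 5.952e-01, -3.000e-04,  7.900e-02]), array([ 5.952e-01, -3.000e-04,  7.900e-02])]
[279.41455889 251.58287253]
```

View pics/w20.png

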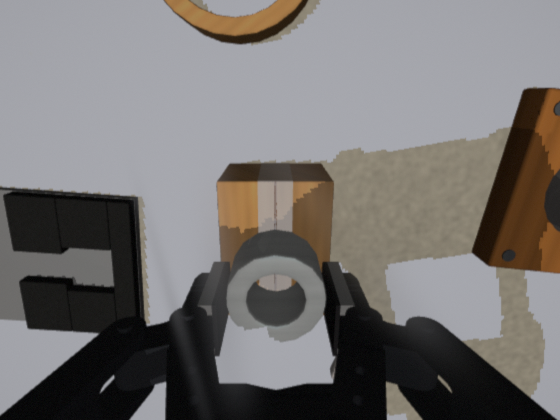

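```bash
python3 - <<'E'
from h import *
import pickle;c=pickle.load(open("w20.pkl","rb"))
print(ray(c,275.5,181,.05)*1000, ray(c,276,298.5,.0935)*1000)
E
python3 -m jog '[[0,0,-6,0,38],[0,0,-11,0,38],[0,0,-13,0,38],[0,0,-13,0,38],[0,0,-13,0,38],[0,0,-13,0,38],[0,0,-13,0,38],[0,0,-13,0,38],[0,0,-13,0,38],[0,0,-13,0,38]]' 50
python3 - <<'E'
from h import *
c=bot.read_camera("scene");crop(c,230,170,330,260,7,"pics/s21.png")
E
```

```text
[634.49281735  -5.94882372  50.        ] [594.74564078   1.21645036  93.5       ]
time: 33.25
tool_pos: [0.5948, -0.0003, 0.0657]
tcp_rot: [-0.196, -2.125, 2.125]
wrist_force: [-0.7, 0.2, -1.0]
width: 0.499
```

View pics/s21.png

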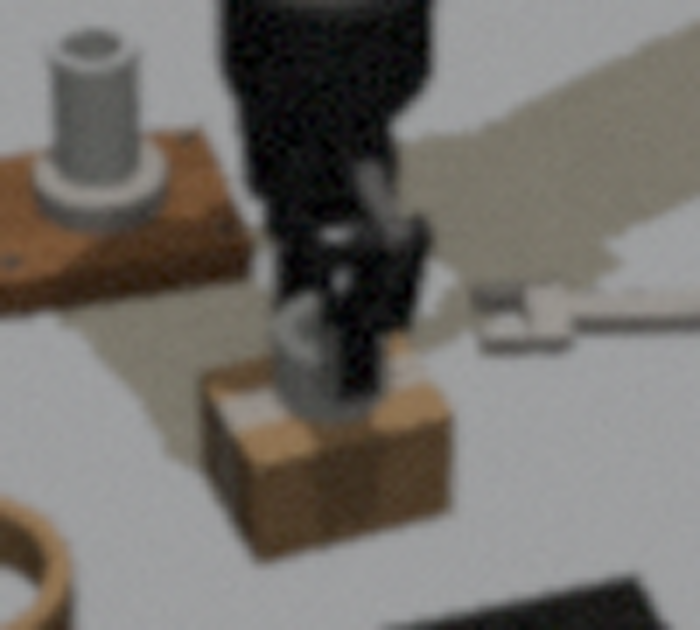

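```bash
python3 -m jog '[[0,0,-0.5,0,58],[0,0,-0.5,0,62],[0,0,-0.5,0,62],[0,0,20,0,62],[0,0,60,0,62],[0,0,100,0,62],[-60,-7,100,-6,62],[-120,-14,90,-12,60],[-163,-19,85,-17.3,60],[-163,-19,85,-17.3,60]]' 50
python3 -m jog '[[0,0,0,0,60],[0,0,0,0,60],[0,0,0,0,60],[0,0,0,0,60],[0,0,0,0,60],[0,0,0,0,60],[0,0,0,0,60],[0,0,0,0,60],[0,0,0,0,60],[0,0,0,0,60]]'
python3 - <<'E'
from h import *
c=bot.read_camera("wrist");cv2.imwrite("pics/w22.png",c["pixels"][:,:,::-1])
import pickle;pickle.dump({k:np.array(c[k]) for k in c},open("w22.pkl","wb"))
s=bot.read_state();t=s["tool_pos"];print(t,proj(c,[t[0],t[1],.012]))
from scipy.spatial.transform import Rotation as Ro
M=Ro.from_rotvec(s["tcp_rot"]).as_matrix();print(np.degrees(np.arctan2(M[1,2],M[0,2])))
c=bot.read_camera("scene");crop(c,230,170,330,260,5,"pics/s22.png")
E
```

```text
time: 34.55
tool_pos: [0.4286, -0.0193, 0.1508]
tcp_rot: [-0.483, -1.949, 1.949]
wrist_force: [0.1, 0.2, 0.5]
width: 0.703
time: 35.8
tool_pos: [0.4317, -0.0193, 0.1507]
tcp_rot: [-0.484, -1.95, 1.95]
wrist_force: [-0.3, -0.3, 0.5]
width: 0.707
[ 0.43172174 -0.0193049   0.15069442] [277.67538856 195.78702945]
-117.85366772275081
```

View pics/w22.png

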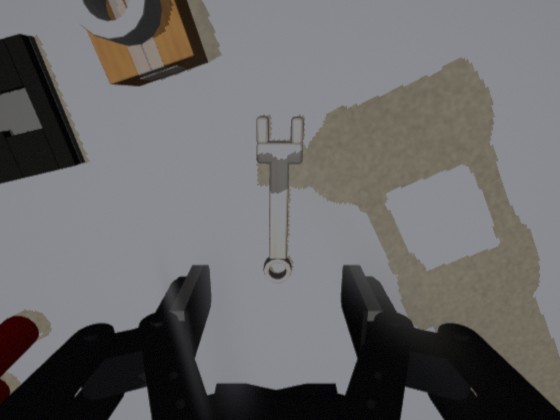

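View pics/s22.png

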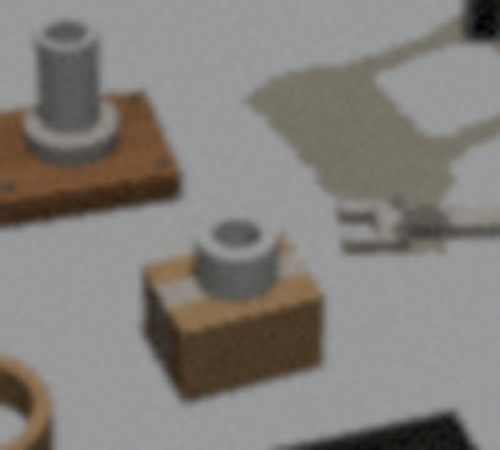

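The short sleeve stands centred on the carton. The spanner is aligned with the jaws, with its ring at (278,268) and jaw tips at (263,117) and (297,117).

```bash
python3 - <<'E'
from h import *
import pickle;c=pickle.load(open("w22.pkl","rb"))
crop(c,240,100,320,290,3,"pics/w22a.png",1.2)
r=ray(c,277.5,268,.012)*1000;j=ray(c,280,117,.012)*1000;d=(j-r)[:2];print(r,j,np.linalg.norm(d),np.degrees(np.arctan2(d[1],d[0])),r[:2]+d*70/137)
E
```

```text
[371.15174341  12.82181439  12.        ] [488.11878287 -51.12594736  12.        ] 133.30643102171186 -28.6661370003041 [430.91592416 -19.85222446]
```

View pics/w22a.png

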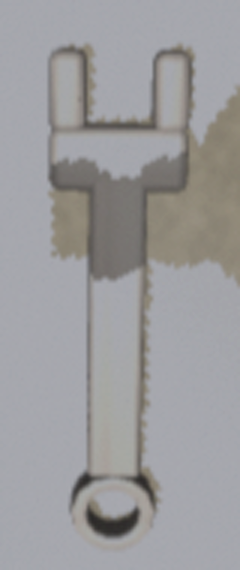

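```bash
python3 -m jog '[[-2,-1,-40,0,50],[-2,-1,-80,0,40],[-2,-1,-110,0,30],[-2,-1,-125,0,28],[-2,-1,-131,0,28],[-2,-1,-131,0,28],[-2,-1,-131,0,28],[-2,-1,-131,0,28],[-2,-1,-131,0,28],[-2,-1,-131,0,28]]' 60
python3 - <<'E'
from h import *
c=bot.read_camera("wrist");crop(c,180,180,380,380,3,"pics/w23.png")
s=bot.read_state();t=s["tool_pos"];print(t);t[2]=0
a=np.radians(-117.9);z=np.array([np.cos(a),np.sin(a),0])
f=lambda p:((p-[180,180])*3).round()
b=np.radians(-27.9);fw=np.array([np.cos(b),np.sin(b),0])
for zz in (0,.008,.016,.024):print(zz,f(proj(c,t+z*.014+fw*.011+[0,0,zz])),f(proj(c,t-z*.014+fw*.011+[0,0,zz])))
c=bot.read_camera("scene");crop(c,285,175,355,235,8,"pics/s23.png")
k=lambda p:((p-[285,175])*8).round()
for zz in (0,.008,.016,.024): print(zz,k(proj(c,t-z*.014+[0,0,zz])),k(proj(c,t+z*.014+[0,0,zz])))
E
```

```text
time: 37.15
tool_pos: [0.4299, -0.0203, 0.0199]
tcp_rot: [-0.484, -1.95, 1.95]
wrist_force: [0.1, -0.7, 0.4]
width: 0.325
[ 0.42983043 -0.02032507  0.01985001]
0 [379. 180.] [214. 179.]
0.008 [383. 199.] [210. 199.]
0.016 [388. 221.] [207. 221.]
0.024 [393. 245.] [203. 245.]
0 [289. 349.] [277. 302.]
0.008 [291. 331.] [278. 284.]
0.016 [292. 314.] [280. 267.]
0.024 [294. 295.] [281. 249.]
```

View pics/w23.png

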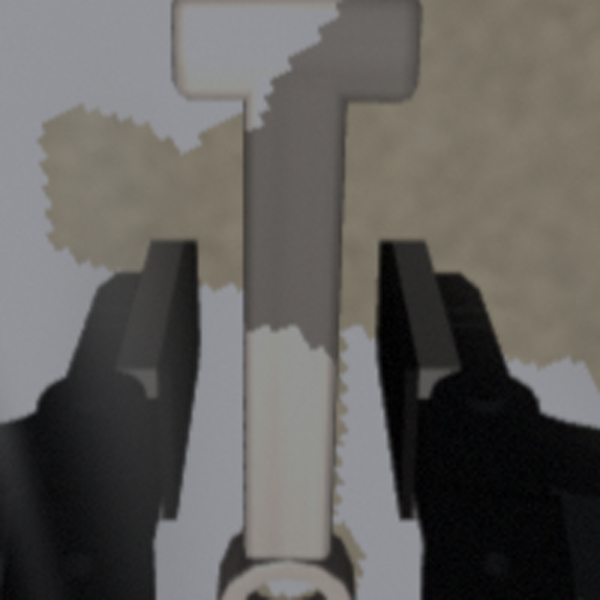

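View pics/s23.png

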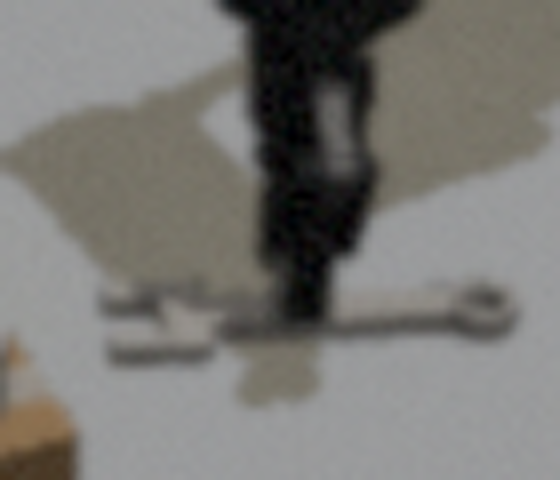

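```bash
python3 -m jog '[[0,0,-4,0,28],[0,0,-8,0,28],[0,0,-10,0,28],[0,0,-12,0,28],[0,0,-12,0,28],[0,0,-12,0,28],[0,0,-12,0,28],[0,0,-12,0,28],[0,0,-12,0,28],[0,0,-12,0,28]]' 60
python3 - <<'E'
from h import *
c=bot.read_camera("wrist");crop(c,180,180,380,380,3,"pics/w24.png")
print(bot.read_state()["wrist_force"])
c=bot.read_camera("scene");crop(c,285,175,355,235,8,"pics/s24.png")
E
```

```text
time: 38.5
tool_pos: [0.4298, -0.0203, 0.0077]
tcp_rot: [-0.484, -1.95, 1.95]
wrist_force: [-0.1, 0.0, -0.7]
width: 0.327
[-0.92916799  0.54202458  0.00777197]
```

View pics/w24.png

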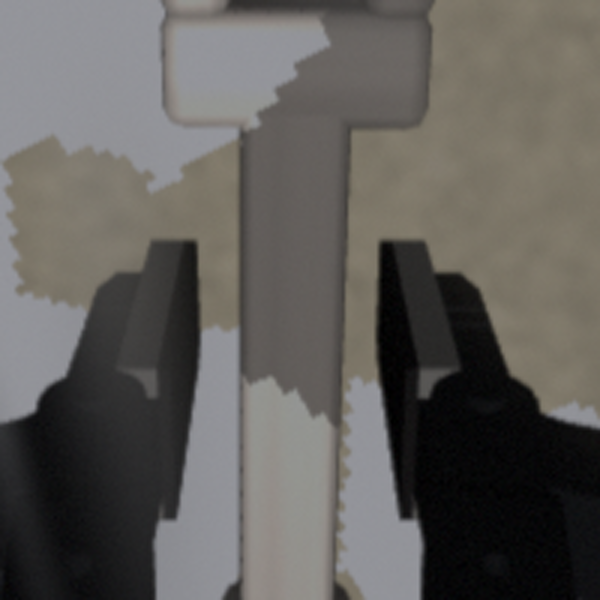

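View pics/s24.png

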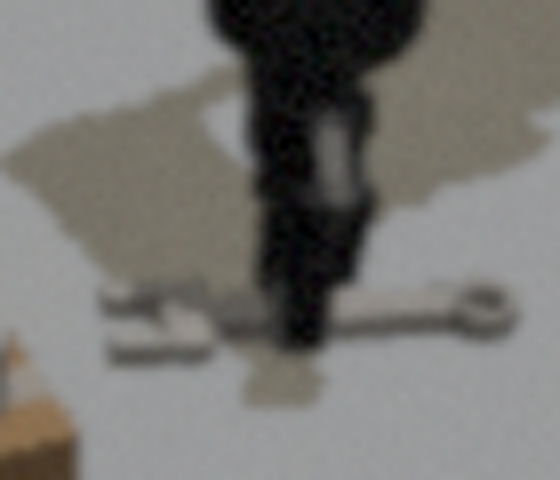

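```bash
python3 -m jog '[[0,0,0,0,20],[0,0,0,0,10],[0,0,0,0,10],[0,0,0,0,10],[0,0,0,0,10],[0,0,0,0,10],[0,0,10,0,10],[0,0,20,0,10],[0,0,30,0,10],[0,0,30,0,10]]' 80
python3 - <<'E'
from h import *
c=bot.read_camera("wrist");crop(c,180,180,380,380,3,"pics/w25.png")
c=bot.read_camera("scene");crop(c,285,165,355,235,8,"pics/s25.png")
E
```

```text
time: 39.85
tool_pos: [0.4309, -0.0204, 0.0389]
tcp_rot: [-0.486, -1.951, 1.951]
wrist_force: [-0.1, -0.4, -2.2]
width: 0.151
```

View pics/w25.png

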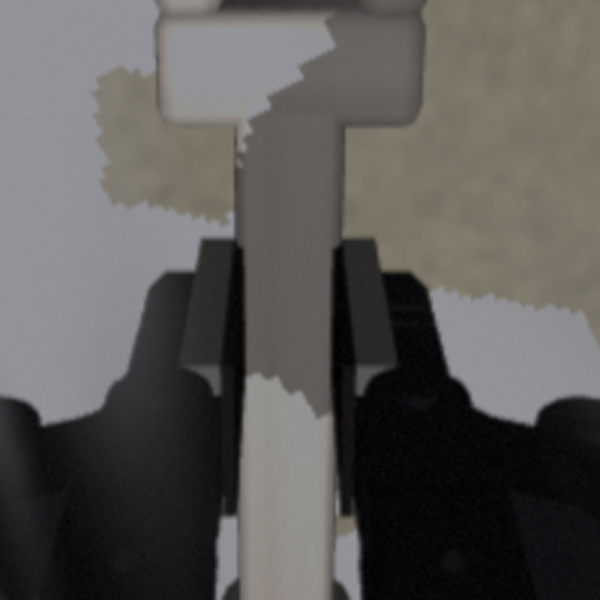

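View pics/s25.png

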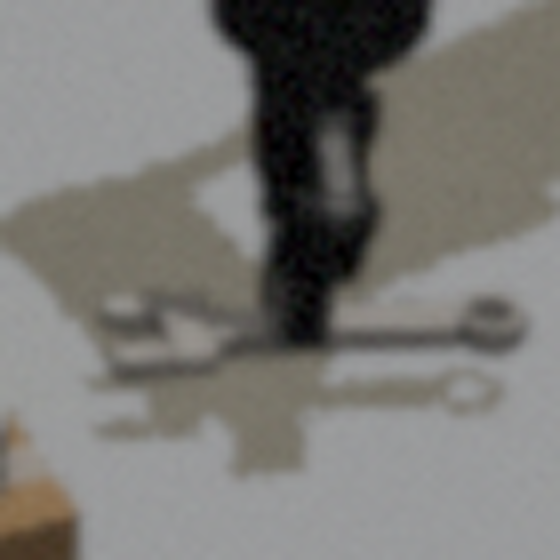

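```bash
python3 -m jog '[[0,0,40,10,10],[0,0,80,20,10],[0,10,100,30,10],[15,40,100,40,10],[40,75,100,50,10],[70,110,100,60,10],[100,145,100,70,10],[130,180,100,80,10],[155,214,100,90,10],[174,214,100,100,10]]' 80
python3 -m jog '[[0,0,0,3.8,10],[0,0,0,3.8,10],[0,0,0,3.8,10],[0,0,0,3.8,10],[0,0,-20,3.8,10],[0,0,-40,3.8,10],[0,0,-50,3.8,10],[0,0,-50,3.8,10],[0,0,-50,3.8,10],[0,0,-50,3.8,10]]' 80
python3 - <<'E'
from h import *
c=bot.read_camera("wrist");cv2.imwrite("pics/w26.png",c["pixels"][:,:,::-1])
import pickle;pickle.dump({k:np.array(c[k]) for k in c},open("w26.pkl","wb"))
s=bot.read_state();t=s["tool_pos"];print(t,s["width"])
from scipy.spatial.transform import Rotation as Ro
M=Ro.from_rotvec(s["tcp_rot"]).as_matrix();print(np.degrees(np.arctan2(M[1,2],M[0,2])),M.round(3))
E
```

```text
time: 41.2
tool_pos: [0.6042, 0.1963, 0.1365]
tcp_rot: [-1.051, 1.43, -1.428]
wrist_force: [-0.5, -0.6, -2.7]
width: 0.152
time: 42.45
tool_pos: [0.6045, 0.194, 0.0887]
tcp_rot: [-1.081, 1.387, -1.388]
wrist_force: [-0.8, 0.1, -1.7]
width: 0.151
[0.60447385 0.19392583 0.08864782] 0.152517040928653
-14.049415968088642 [[-0.243  0.002  0.97 ]
 [-0.97   0.    -0.243]
 [-0.001 -1.     0.001]]
```

View pics/w26.png

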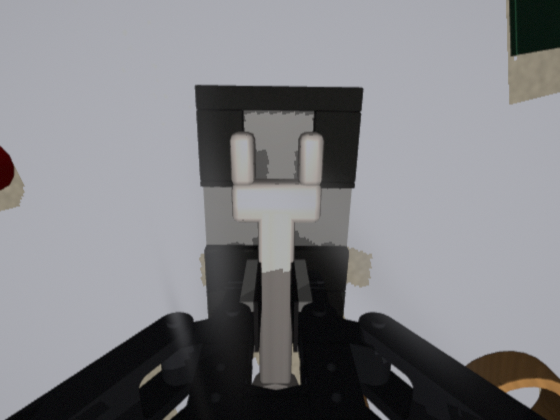

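```bash
python3 - <<'E'
from h import *
import pickle;c=pickle.load(open("w26.pkl","rb"))
crop(c,185,75,375,330,3,"pics/w26a.png",1.5)
E
```

```text
(no output)
```

View pics/w26a.png

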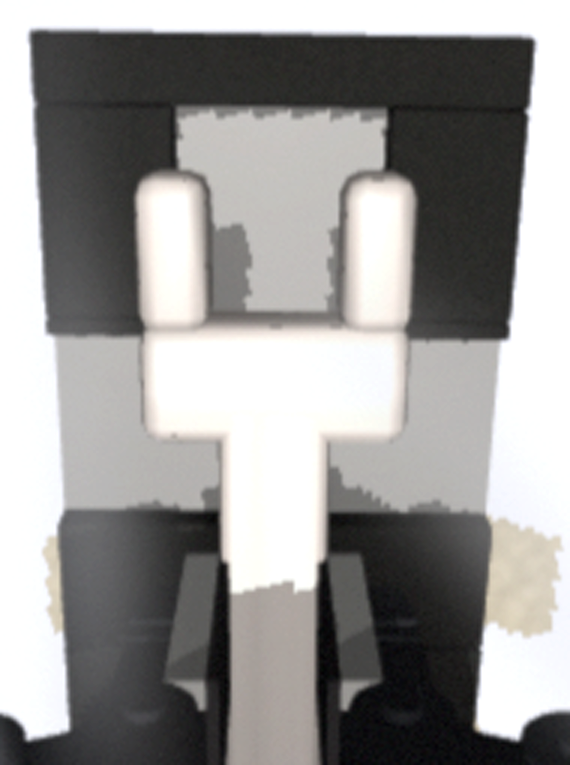

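```bash
python3 - <<'E'
from h import *
import pickle;c=pickle.load(open("w26.pkl","rb"))
f=lambda x,y:(185+(x+.5)/3-.5,75+(y+.5)/3-.5)
W=lambda p,z:ray(c,*f(*p),z)[:2]*1000
def ang(d):return np.degrees(np.arctan2(d[1],d[0]))
FL,FR,GL,GR,HL,HR=[W(p,.015) for p in [(31,31),(534,39),(48,333),(508,338),(62,512),(490,516)]]
print("widths",[np.linalg.norm(a-b).round(1) for a,b in((FL,FR),(GL,GR),(HL,HR))],"front-gap",np.linalg.norm((FL+FR-GL-GR)/2),"gap",np.linalg.norm((HL+HR-GL-GR)/2))
print("angles",ang(FL-GL),ang(FR-GR),ang(FL-HL),ang(FR-HR),ang(FL+FR-HL-HR),"cross",ang(FL-FR),ang(GL-GR),ang(HL-HR))
ctr=(GL+GR+HL+HR)/4;print("recess",ctr, "front mid",(FL+FR)/2)
zt=.0887+.0035
A=(W((145,420),zt)+W((407,420),zt))/2;B=(W((137,185),zt)+W((416,185),zt))/2;C=(W((230,700),zt)+W((316,700),zt))/2;D=(W((222,450),zt)+W((328,450),zt))/2
print("sp widths",np.linalg.norm(W((145,420),zt)-W((407,420),zt)),np.linalg.norm(W((222,450),zt)-W((328,450),zt)))
print("sp ang",ang(B-A),ang(D-C),ang(A-C),ang(B-C),"pts",A,B,C,D)
tip=(W((172,171),zt)+W((380,171),zt))/2;sh=(W((145,438),zt)+W((407,438),zt))/2;print("tip",tip,"shoulder",sh,np.linalg.norm(tip-sh))
E
```

```text
widths [np.float64(98.9), np.float64(99.0), np.float64(97.6)] front-gap 60.84593625306698 gap 41.91454666268837
angles 75.08153639070284 75.16756432203036 75.57842543350039 74.84603681640831 75.212899970624 cross 165.02865381137144 165.2120351523295 165.24664542589642
recess [606.94168595 199.71640019] front mid [627.86554536 278.79824978]
sp widths 36.96356521988829 15.101151283499735
sp ang 75.82405832123415 75.49242608348378 75.35362195646218 75.54884833243852 pts [613.23772117 227.53920556] [621.22441789 259.15814625] [601.61333167 183.06011621] [611.99654501 223.18714011]
tip [621.59555527 260.91888879] shoulder [612.58095503 224.91670337] 37.11361438945996
```

```bash
python3 -m jog '[[1.2,1.5,-20,-0.3,10],[1.2,1.5,-40,-0.3,10],[1.2,1.5,-55,-0.3,10],[1.2,1.5,-59,-0.3,10],[1.2,1.5,-59,-0.3,10],[1.2,1.5,-59,-0.3,10],[1.2,1.5,-59,-0.3,10],[1.2,1.5,-59,-0.3,10],[1.2,1.5,-59,-0.3,10],[1.2,1.5,-59,-0.3,10]]' 80
python3 - <<'E'
from h import *
c=bot.read_camera("wrist");crop(c,175,65,385,330,3,"pics/w27.png",1.5)
import pickle;pickle.dump({k:np.array(c[k]) for k in c},open("w27.pkl","wb"))
s=bot.read_state();t=s["tool_pos"];print(t,s["wrist_force"])
c=bot.read_camera("top");crop(c,150,140,260,230,6,"pics/t27.png",1.5)
E
```

```text
time: 43.75
tool_pos: [0.605, 0.1952, 0.0288]
tcp_rot: [-1.08, 1.391, -1.391]
wrist_force: [0.1, 0.2, -1.8]
width: 0.151
[0.60492071 0.19518066 0.02870213] [-0.3961831   0.07033896 -2.54701614]
```

View pics/w27.png

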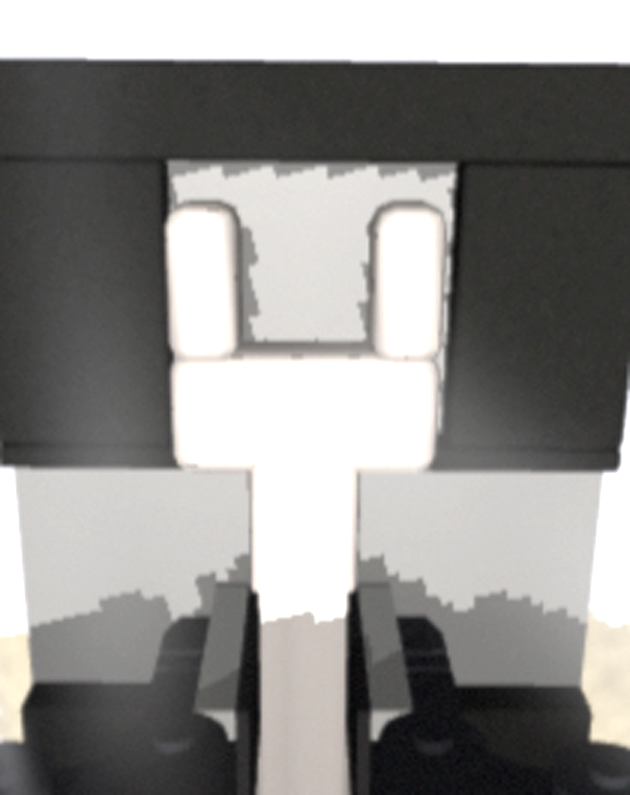

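View pics/t27.png

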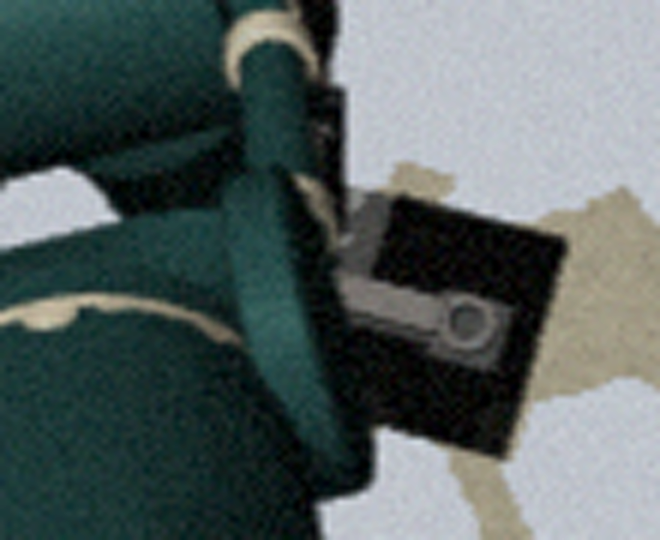

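```bash
python3 - <<'E'
from h import *
import pickle;c=pickle.load(open("w27.pkl","rb"))
f=lambda x,y:(175+(x+.5)/3-.5,65+(y+.5)/3-.5)
W=lambda p,z:ray(c,*f(*p),z)[:2]*1000
def ang(d):return np.degrees(np.arctan2(d[1],d[0]))
a=np.radians(75.3);d=np.array([np.cos(a),np.sin(a)]);n=np.array([d[1],-d[0]])
o=np.array([605,195.2])
L=lambda P:np.round([(P-o)@d,(P-o)@n],1)
zt=.0288+.0035
for nm,p,z in [("pocket endL x70 y-22",(168,160),.015),("pocket endR",(462,162),.015),("pocket R wall at gap",(444,440),.015),("gap22 L",(5,467),.015),("gap22 R",(620,470),.015),("front L?",(0,58),.015),("front R",(628,63),.015),("gap-22 L top",(35,684),.015),("gap-22 R",(585,688),.015),
 ("tipL outer",(166,240),zt),("tipR outer",(446,240),zt),("tip L end",(202,203),zt),("tip R end",(410,203),zt),("headL",(173,420),zt),("headR",(437,420),zt),("shoulder x29 L",(210,470),zt),("shR",(400,470),zt),("shaftL",(250,520),zt),("shaftR",(357,520),zt)]:
    print(nm,L(W(p,z)))
print(ang(W((628,63),.015)-W((0,58),.015)),ang(W((620,470),.015)-W((5,467),.015)),ang(W((410,203),zt)-W((202,203),zt)))
E
```

```text
pocket endL x70 y-22 [ 73.2 -20.2]
pocket endR [73.1 22.5]
pocket R wall at gap [30.5 22. ]
gap22 L [ 25.6 -48. ]
gap22 R [25.5 50.4]
front L? [ 87.  -43.4]
front R [86.8 45.3]
gap-22 L top [-14.1 -46.2]
gap-22 R [-14.5  48.5]
tipL outer [ 64.  -18.6]
tipR outer [64.2 18.3]
tip L end [ 68.8 -13.8]
tip R end [68.9 13.4]
headL [ 39.1 -18.6]
headR [39.2 18.3]
shoulder x29 L [ 31.6 -13.6]
shR [31.8 13.4]
shaftL [24. -8.]
shaftR [24.   7.5]
-14.844512522727415 -14.726738884350866 -14.420020939316753
```

```bash
python3 -m jog '[[1.5,0.6,0,0,10],[1.5,0.6,0,0,10],[1.5,0.6,-3,0,10],[1.5,0.6,-6,0,10],[1.5,0.6,-8,0,10],[1.5,0.6,-10,0,10],[1.5,0.6,-12,0,10],[1.5,0.6,-13,0,10],[1.5,0.6,-13.5,0,10],[1.5,0.6,-13.5,0,10]]' 80
python3 - <<'E'
from h import *
c=bot.read_camera("wrist");crop(c,175,65,385,330,3,"pics/w28.png",1.3)
s=bot.read_state();t=s["tool_pos"];print(t,s["wrist_force"])
E
```

```text
time: 45.1
tool_pos: [0.6065, 0.1958, 0.0152]
tcp_rot: [-1.08, 1.391, -1.391]
wrist_force: [-0.4, 0.5, -2.2]
width: 0.153
[0.60648745 0.19580509 0.01523285] [ 0.01347194 -0.09254065 -1.29898545]
```

View pics/w28.png

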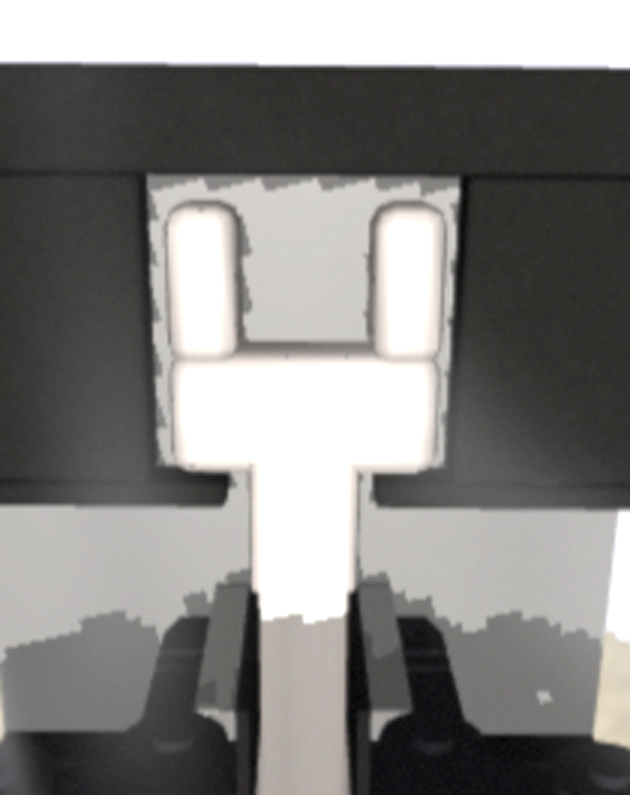

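The jaw is inside the wide pocket with clearance all round. I'll lower the last bit, release and retreat.

```bash
python3 -m jog '[[0,0,-0.8,0,10],[0,0,-0.8,0,10],[0,0,-0.8,0,20],[0,0,-0.5,0,30],[0,0,-0.5,0,34],[0,0,-0.5,0,34],[0,0,10,0,34],[0,0,40,0,34],[0,0,80,0,34],[0,0,80,0,34]]' 60
python3 - <<'E'
from h import *
s=bot.read_state();print(s["tool_pos"],s["wrist_force"])
c=bot.read_camera("wrist");cv2.imwrite("pics/w29.png",c["pixels"][:,:,::-1])
c=bot.read_camera("scene");crop(c,230,150,370,320,4,"pics/s29.png")
E
```

```text
time: 46.4
tool_pos: [0.6101, 0.1969, 0.1006]
tcp_rot: [-1.071, 1.386, -1.392]
wrist_force: [0.3, 0.3, 0.9]
width: 0.398
[0.61009592 0.19685139 0.10059723] [0.25883811 0.27715696 0.87996516]
```

View pics/w29.png

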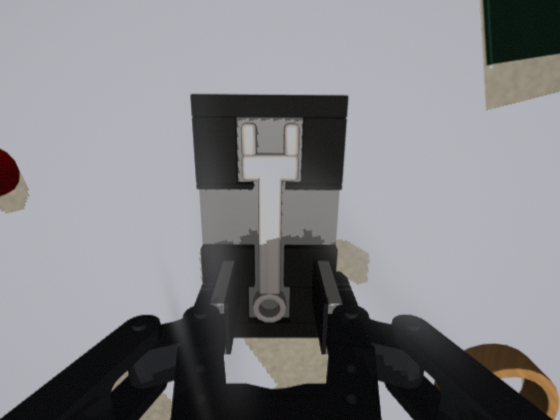

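View pics/s29.png

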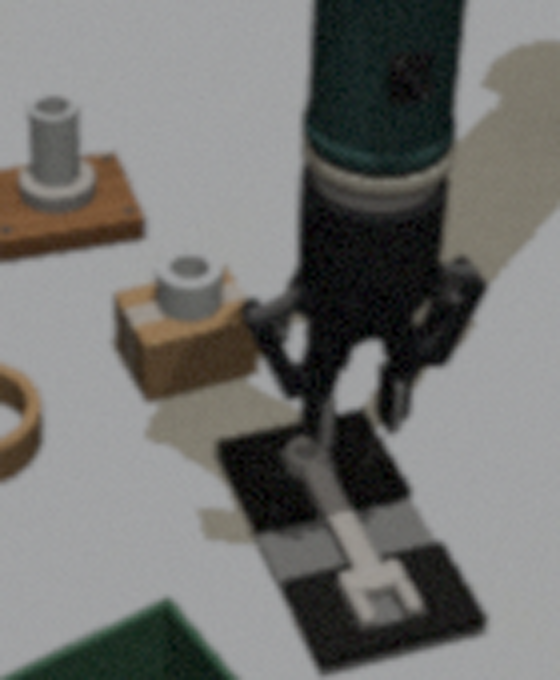

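```bash
python3 -m jog '[[0,0,60,0,34],[0,0,120,0,34],[-60,0,140,0,34],[-110,60,140,0,34],[-150,120,140,0,34],[-180,160,140,0,34],[-180,160,140,0,34],[-180,160,140,0,34],[-180,160,140,0,34],[-180,160,140,0,34]]' 60
python3 - <<'E'
from h import *
c=bot.read_camera("top");crop(c,150,100,430,300,2,"pics/t30.png",1.2);crop(c,160,155,255,225,7,"pics/t30b.png",1.8)
c=bot.read_camera("scene");crop(c,270,245,360,320,7,"pics/s30.png",1.3);cv2.imwrite("pics/s30f.png",c["pixels"][:,:,::-1])
E
```

```text
time: 47.75
tool_pos: [0.4274, 0.3546, 0.2349]
tcp_rot: [-1.08, 1.393, -1.393]
wrist_force: [0.0, -0.2, -0.2]
width: 0.395
```

View pics/t30.png

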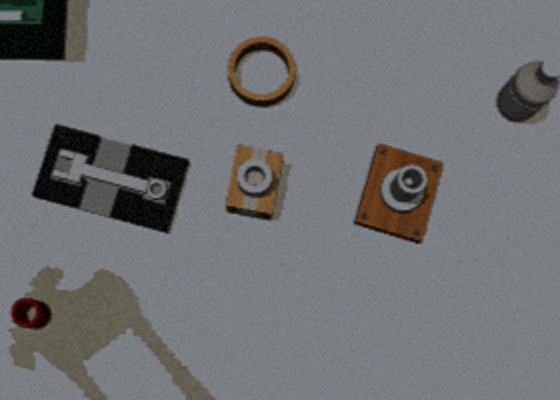

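View pics/t30b.png

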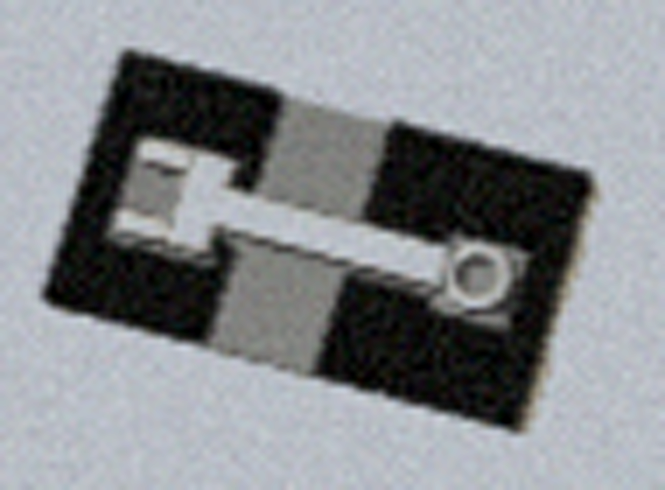

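View pics/s30.png

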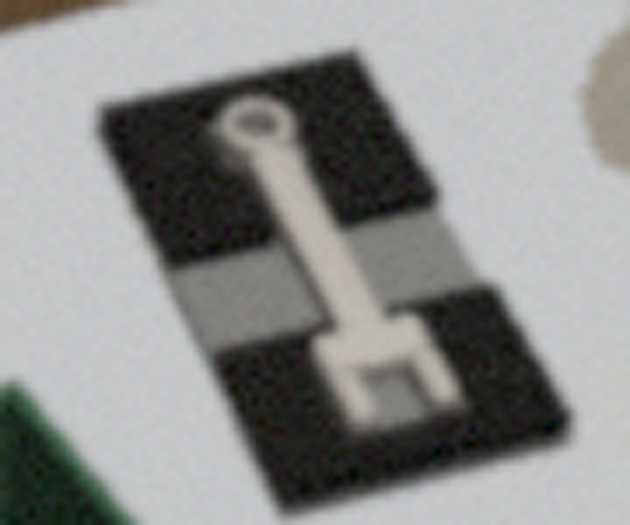

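```bash
python3 - <<'E'
from h import *
s=bot.read_state();print(s["time"],s["wrist_force"])
print(bot.finish_job())
E
```

```text
47.85 [ 0.31601351 -0.70083159 -0.02943936]
the job is handed in; nothing more can be done
None
```

The bench is set out as asked, and I handed the job in at 47.9 s of the 122 s allowed; no verdict was reported.

- **Flange and long sleeve:** The flange ring is flat on the block over the pin. The grey long sleeve, not one of the red ones, stands on it over the same pin.
- **Carton:** It stands flat at about (595, -1) mm. The measured midpoint of block and tray is (595, -2) mm.
- **Short sleeve:** It stands upright on the middle of the carton's top, within about 1 mm in the wrist view.
- **Spanner:** It lies in the tray cutout, jaw in the wide pocket. It went in with no extra wrist force, to about 1 mm above the measured home height, and I lowered it that last bit before release. I judged it fully home from that height and from the clearance visible around the jaw and ring, not from a direct depth reading. The last top view shows the ring end slightly to one side of its pocket, but inside it.
- **Bystanders:** The bottle and tape roll are at the same top-view pixels as at the start. The gripper is empty, clear of everything, and reads about zero wrist force.

**What went wrong or disagreed:**
- The first two attempts to grip the flange closed above it, with light contact of about 5 N on the second. The fingertips sit higher relative to the TCP than the stated 25 mm, so I corrected the height from the pictures.
- The scene camera differed from the top camera by up to 10 mm in my rough readings. The wrist camera showed a sideways offset of about 1.2 mm, which I allowed for.

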